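Put away the burnisher and tip the spacers into their own tray

ROBOT

A 6-joint arm with a two-finger parallel gripper is mounted at the origin on the work surface. World frame = base frame: x ahead of the robot, y to its left, z up, the work surface at z = 0. Lengths are in m, angles in rad, forces in N, time in s.
With the tool pointing down it reaches from about 0.35 to 0.775 m from the base axis. Payload 7.3 kg.
Tool frame: the origin (TCP) lies between the finger pads; the fingertips stand robot.tcp_to_tips ahead of it and the grasp point (between the pads) lies 2 mm behind it (robot.tcp_to_tips is the distance from the TCP to the fingertips, in m); y points along the fingers, x is the direction in which the jaws open and shut, and the axes are right-handed (so a half turn about y gives the same grasp; the last joint's range is limited). The gripper opens to 92 mm and grips with 3 to 60 N. Pads are 19 mm wide; open, the fingers measure 130 mm over their backs; the gripper's body (75 mm by 190 mm) begins 47 mm behind the grasp point.
Start: joints at [-1.353, 0.342, 1.524, -0, 1.275, -0.146], TCP at [0.187, -0.491, 0.219] pointing down, gripper open.
Joint ranges: [-2.53, 2.53], [-0.77, 2.02], [0.04, 2.7], [-1, 4.14], [0.28, 2.66], [-3.11, 3.11]. Speed limits (rad/s): [2.57, 2.57, 3.14, 3.14, 3.14, 3.14].

INTERFACE

Orientations are given as [roll, pitch, yaw] about the fixed x, y, z axes, in that order (R = Rz(yaw) Ry(pitch) Rx(roll)).
In Python, from cell import status, read_camera, get_calibration, robot gives the robot as it stands.
- The arm moves only by the shell command python3 -m creep 'ROWS' [FORCE]. ROWS is JSON, a list of rows, each an object of numbers: "dx", "dy", "dz": the shift along the tool's x, y, z in m; "rx", "ry", "rz": the turn, a rotation vector about the tool's x, y, z in rad; "gripper": the opening, from 0 (shut) to 1 (fully open). A call has 1 to 20 rows; each row is the pose to reach, as a shift and turn from the pose commanded when the call began, along the tool's axes at that moment; what a row does not reach only later rows make up. A row lasts 1/8 s, in which the tool goes at most 62.5 mm and 10.7 degrees, less where a joint would pass 70% of its speed; a pose out of reach is approached as far as the arm can. A call with a gripper value outside its range is refused whole. The fingers move at their own pace and stop on an object; FORCE is the grip in N (left out, the last holds). Time passes only in rows, so rows that repeat a pose let the fingers close. It gives the time, the measured TCP pose, the force and the opening at its end, in the units of the state.
- status.observe(): the state, without advancing time (a new reading comes with each control period).
- read_camera(name): name is "scene" or "top"; returns (picture, depth): 384x512x3 uint8, red, green, blue; 384x512 float32, m along the optical axis (not along the pixel's ray), 0 where there is no reading.
- get_calibration(name): a dict with "fx", "fy", "cx", "cy" (pixels), "xyz" and "rotation" of the camera in the world. Camera axes: x right, y down, z forward; pixel columns grow to the right and rows downward; lengths in m; the calibration is good to about 2 mm. A picture is of the moment at which its call begins. get_calibration takes no time and is no camera call.
- robot.hand_in(): hands the job in, once; it reports no verdict.
The state is a dict: "time": time; "qpos": joint angles; "qvel": joint speeds; "joint_efforts": joint torques, N m; "tool_pos": TCP position; "tool_rot": TCP orientation; "contact_force": force on the tool from outside, world axes, zero at the start; "torque": the same for the moment, N m; "opening": finger opening in m.
Only numpy, scipy, OpenCV 4.12 (cv2) and the standard library are available. Lean on these libraries where they do the work, as an engineer would, in place of code of your own. Each camera call takes 0.05 s, during which the arm holds its last target.

TASK

Put the finishing kit away in the rack, where each tray carries a raised picture of what belongs in it. First lay the wooden burnisher (do not drop it) flat inside the tray whose label shows its bar shape, narrow end towards the label; then pick up the aluminium dish, tip its three copper spacers into the tray whose label shows a ring, and set the empty dish back upright on its cork mat. Leave the freshly lacquered black ball and the other things on the bench where they are.

Things in the scene. Friction and masses are not known exactly. Their poses are not given: they have to be found in the camera images.
- burnisher: Boxwood burnisher lying flat, 138 mm long. Handle block 90 long x 22 wide x 20 mm high, then a narrow end (16 then 11 mm wide) reaching to x = +93 mm. Origin: centre of the handle's underside; x runs along it towards the narrow end, z up.
- burnisher_tip (a point): End of the burnisher's narrow end, 93 mm ahead of its origin, 11 mm above its underside.
- slot_bar: Burnisher's tray: fixed wooden trough with a raised bar on its label. Three trays, alike but for labels, stand side by side in any order. Outside 170 (x) x 100 (y) x 28 mm high, walls and floor 5 mm thick. Origin: centre of its underside, 12 mm above the bench; floor at z = +5 mm. The label lies on a block level with the rim beyond the +x end (x 85 to 127 mm), +3 mm relief.
- slot_ring: Storage tray of the spacers: like the other trays, with a raised ring (33 mm across) on its label. Same sizes, origin and axes as slot_bar.
- slot_ball: Third tray, with a dome on its label; it already holds a bare wooden ball. Same sizes and axes as slot_bar. Not used.
- dish: Aluminium dish, 82 mm wide. Floor 3 mm thick, x = -47 to +47 mm; walls 3 mm thick, 16 mm high on both sides and at the back (+x); the front (-x) is open, without a lip, and points roughly to the robot at the start. Behind the back wall stands an upright fin handle: 12 mm thick (y), x = +47 to +101 mm, 48 mm high. Origin: centre of the floor underside; z up. About 150 g.
- dish_grip (a point): Good grip point on the fin: x = +78 mm, y = 0, 36 mm above the dish's underside; fingers close along the dish's y.
- dish_lip (a point): Middle of the dish's open front edge, x = -47 mm, on the floor's upper face (3 mm up).
- dish_mid (a point): Middle of the dish's whole length with its fin, x = +26 mm, on its underside.
- mat: Cork mat on the bench, fixed, 200 (x) x 130 (y) x 3 mm; the dish stands on it at the start. Origin: centre of its underside.
- spacer_a: Copper spacer, a chunky ring 24 mm across with a 10 mm hole, 10 mm high, about 30 g, loose on the dish's floor. Origin: centre of its underside.
- spacer_b: Copper spacer, a chunky ring 24 mm across with a 10 mm hole, 10 mm high, about 30 g, loose on the dish's floor. Origin: centre of its underside.
- spacer_c: Copper spacer, a chunky ring 24 mm across with a 10 mm hole, 10 mm high, about 30 g, loose on the dish's floor. Origin: centre of its underside.
- turntable: Cast aluminium turntable, fixed, 130 mm across, 50 mm high with its cork pad, spring knob low on its base. Origin: centre of its underside. Not used.
- tama: Black, freshly lacquered kendama ball, 60 mm across, standing on the turntable. Leave alone. Origin: its underside.
- raw_tama: Bare wooden ball, 60 mm across, in the dome-labelled tray. Leave alone. Origin: its underside.
- cup: Glazed grey celadon cup, 72 mm across, 62 mm high. Leave alone. Origin: centre of its underside.
- big_washer: Copper washer 60 mm across, 6 mm thick, on the bench. Leave alone. Origin: centre of its underside.
- sanding_block: Cork sanding block 90 x 55 x 32 mm. Leave alone. Origin: centre of its underside.
- ken: Small turned wooden handle blank standing upright, 38 mm across, 100 mm high. Leave alone. Origin: centre of its underside.
Things that resemble listed ones, but are neither listed nor needed, are in the scene too. Leave any blue or pink look-alike of the burnisher alone. What is shaped like the dish but red is not meant.

How it is judged:
By the outcome, as a careful person would: the job done as asked, in the order asked, and still so for the second after the job is handed in, with the robot touching nothing.
It also fails if it takes over 72 s, if anything falls off the work surface, if the arm or the gripper's body presses on something with over 40 N, if the wrist force passes 120 N, or if a joint passes its speed limit or range.

## Working session

There is one attempt and no reset: what is moved stays moved. The work goes in short steps, Python scripts to look and compute and a shell command to move; the robot and the scene stay as the last step left them, time stands still between calls to the robot, and variables do not carry over. Pictures are saved under pics/ and viewed, and the job is handed in when it is done.

```bash
ls; mkdir -p pics; python3 - <<'E'
from cell import status, read_camera, get_calibration, robot
import cv2,numpy as np
print(status.observe(), robot.tcp_to_tips)
for n in("scene","top"):
    im,d=read_camera(n); np.savez(f"pics/{n}0.npz",im=im,d=d)
    print(n,get_calibration(n))
    cv2.imwrite(f"pics/{n}0.png",cv2.resize(im[:,:,::-1],(800,600),interpolation=cv2.INTER_CUBIC))
E
```

```text
pics
{'time': 0.0, 'qpos': array([-1.35298815e+00,  3.42715466e-01,  1.52502265e+00, -2.53261728e-06,
        1.27538885e+00, -1.46001555e-01]), 'qvel': array([ 0.00074445,  0.00035132, -0.00026716,  0.0009577 ,  0.00287657,
       -0.00035424]), 'joint_efforts': array([-3.32038595e-03, -4.31248498e+01, -2.44220906e+01,  7.13252812e-02,
        5.60352893e-02, -1.56953715e-04]), 'tool_pos': array([ 0.18674238, -0.49021718,  0.21854677]), 'tool_rot': array([-1.57057550e+00,  1.51834610e-03, -1.20698568e+00]), 'contact_force': array([-0.42874522, -0.00177422, -0.27112902]), 'torque': array([0.0608573 , 0.00436948, 0.00644547]), 'opening': 0.09160470680440695} 0.017
scene {'fx': 443.63008022411805, 'fy': 443.63008022411805, 'cx': 253.07063611399263, 'cy': 195.06767250927177, 'xyz': array([ 0.95875778, -0.84152127,  0.90767078]), 'rotation': array([-2.30405841, -0.00399763,  0.49337029])}
top {'fx': 389.7956903912604, 'fy': 389.7956903912604, 'cx': 251.94745834149705, 'cy': 193.6767406613767, 'xyz': array([0.3865214 , 0.00807013, 1.30077526]), 'rotation': array([-3.03225358, -0.00613145, -1.5922063 ])}
```

View pics/scene0.png

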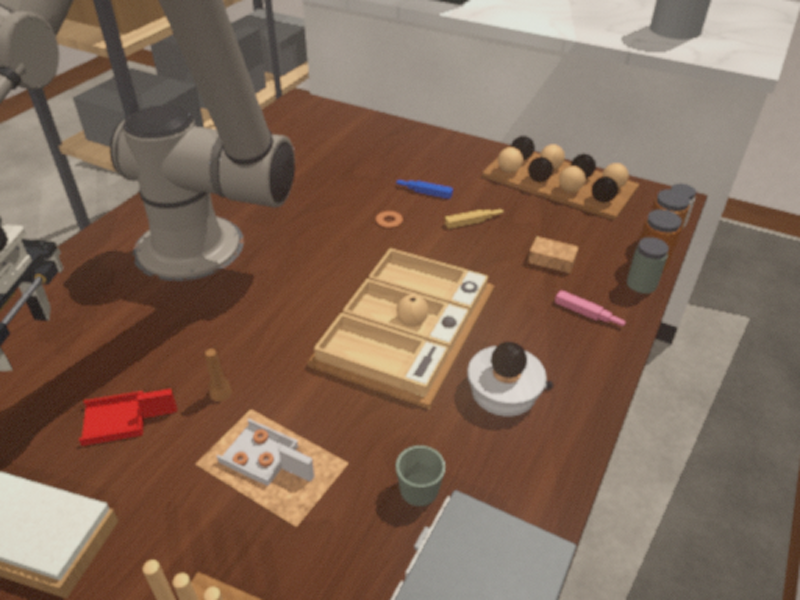

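View pics/top0.png

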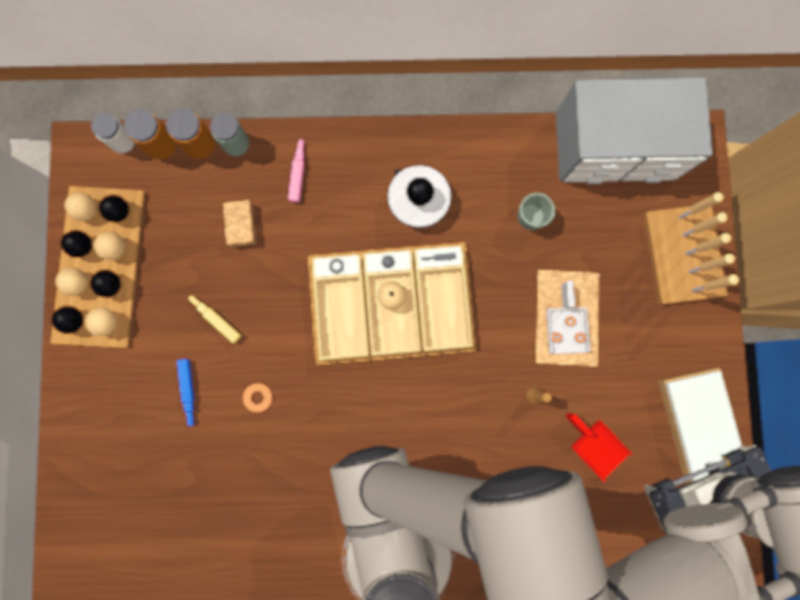

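Candidate burnishers in the top picture are the wooden one (215,320), the pink one (297,172) and the blue one (187,392); I choose the wooden one. Candidate dishes are the aluminium one on the cork (570,325) and the red one (600,450); I choose the aluminium one. The tray labels from left to right are ring (337,266), dome (388,262) and bar (438,257).

```bash
cat > h.py <<'E'
import numpy as np,cv2
from scipy.spatial.transform import Rotation as Ro
from cell import get_calibration
def rpy(a): return Ro.from_euler('xyz',a).as_matrix()
def cloud(n,d):
    c=get_calibration(n); v,u=np.mgrid[:d.shape[0],:d.shape[1]]
    p=np.dstack([(u-c['cx'])/c['fx']*d,(v-c['cy'])/c['fy']*d,d])
    return p@rpy(c['rotation']).T+c['xyz']
def crop(im,u0,v0,u1,v1,k,f):
    cv2.imwrite(f,cv2.resize(im[v0:v1,u0:u1,::-1],None,fx=k,fy=k,interpolation=cv2.INTER_CUBIC))
def load(n,t): z=np.load(f"pics/{n}{t}.npz"); return z['im'],z['d']
def grab(n,t):
    from cell import read_camera
    im,d=read_camera(n); np.savez(f"pics/{n}{t}.npz",im=im,d=d); return im,d
E
python3 - <<'E'
from h import *
im,d=load('top',0);P=cloud('top',d)
k=512/800
for nm,(u,v) in dict(bench=(500,400),bench2=(270,200),burn=(230,332),ringlab=(318,258),barlab=(425,265),mat=(545,285),traytopR=(472,320)).items():
    print(nm,P[int(v*k),int(u*k)].round(4))
def box(m):
    xy=P[m][:,:2]; r=cv2.minAreaRect((xy*1000).astype(np.float32)); return r,np.median(P[m][:,2]).round(4),m.sum()
# burnisher
hsv=cv2.cvtColor(im,cv2.COLOR_RGB2HSV)
reg=np.zeros(d.shape,bool);reg[185:225,115:160]=1
m=reg&(P[...,2]>.008); print('burn',box(m))
for h in(.006,.010,.014):print(h,box(reg&(P[...,2]>h)))
reg=np.zeros(d.shape,bool);reg[150:240,190:310]=1
print('rack',box(reg&(P[...,2]>.032)&(P[...,2]<.05)))
reg=np.zeros(d.shape,bool);reg[165:240,335:390]=1
print('dish',box(reg&(P[...,2]>.010)), 'fin',box(reg&(P[...,2]>.03)))
np.set_printoptions(linewidth=200)
print((P[195:232,120:156,2]*1000).astype(int))
crop(im,110,180,160,225,12,'pics/c1.png'); crop(im,190,145,310,240,6,'pics/c2.png');crop(im,335,165,390,240,8,'pics/c3.png')
E
```

```text
bench [ 0.3172 -0.2241 -0.005 ]
bench2 [ 0.7612  0.2658 -0.0026]
burn [0.4737 0.3433 0.0187]
ringlab [0.6229 0.1559 0.0386]
barlab [ 0.605  -0.0702  0.0382]
mat [ 0.5608 -0.3255  0.0089]
traytopR [ 0.4908 -0.1698  0.0008]
burn (((445.0926513671875, 228.39735412597656), (453.79705810546875, 60.974266052246094), 69.53107452392578), np.float64(0.0196), np.int64(260))
0.006 (((480.4136962890625, 224.22402954101562), (452.0832214355469, 133.31874084472656), 82.95167541503906), np.float64(0.0191), np.int64(294))
0.01 (((442.4308166503906, 229.93359375), (453.8084411621094, 58.779029846191406), 68.47590637207031), np.float64(0.0197), np.int64(255))
0.014 (((442.4308166503906, 229.93359375), (453.8084411621094, 58.779029846191406), 68.47590637207031), np.float64(0.0199), np.int64(238))
rack (((528.2080078125, 4.7869720458984375), (212.22547912597656, 316.23895263671875), 3.8038482666015625), np.float64(0.0412), np.int64(1968))
dish (((488.4936218261719, -213.2886962890625), (191.17428588867188, 448.3799743652344), 1.642077922821045), np.float64(0.0178), np.int64(433)) fin (((452.5648498535156, -190.87741088867188), (52.162109375, 415.9886779785156), 25.51151466369629), np.float64(0.0519), np.int64(110))
[[   5    0    0 ...   -3    0   -2]
 [   0    2    0 ...   -1    0    3]
 [  -2    3   -1 ...   -2    0    1]
 ...
 [  -2    3    3 ...   -1   -2    3]
 [1300   -2   -1 ...    0    3   -3]
 [  10    0    0 ...    2   -2    4]]
```

View pics/c1.png

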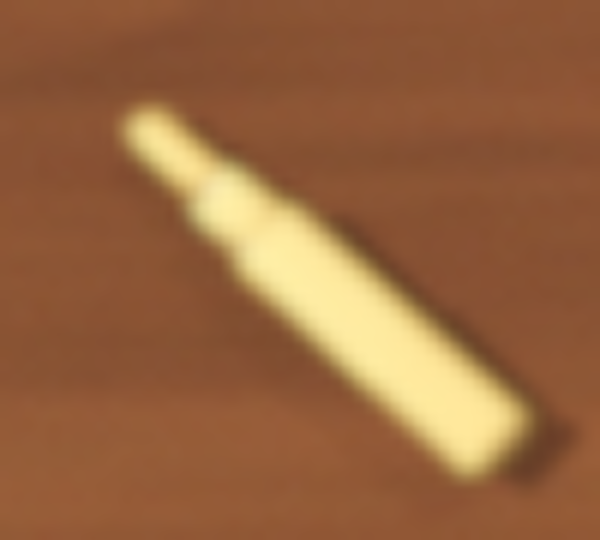

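View pics/c2.png

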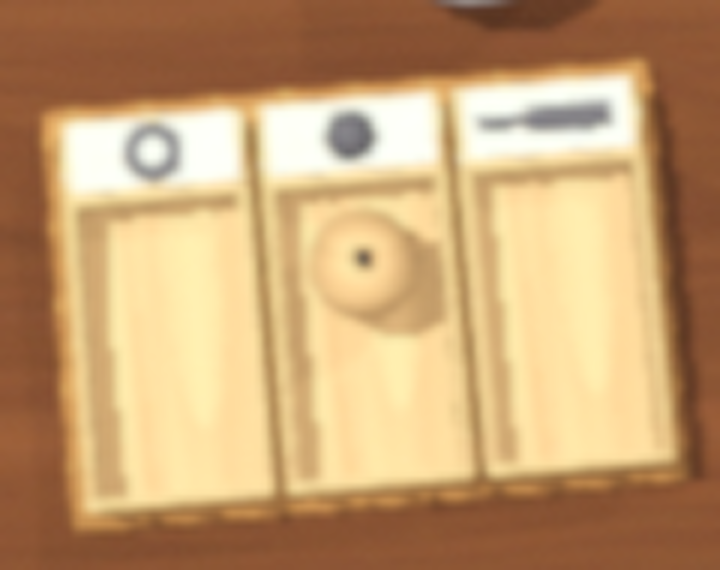

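View pics/c3.png

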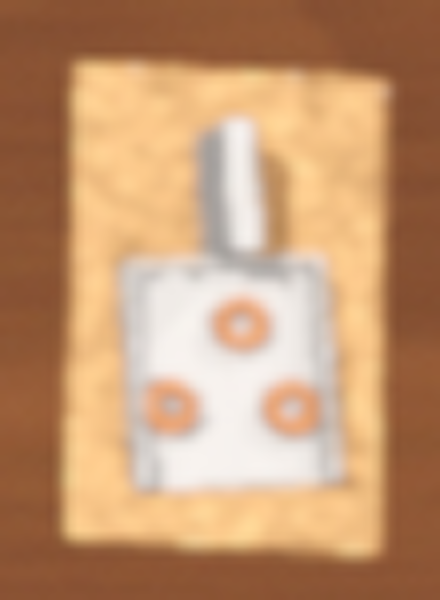

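```bash
cat >> h.py <<'E'
def ray(n,u,v,z):
    c=get_calibration(n); w=rpy(c['rotation'])@np.array([(u-c['cx'])/c['fx'],(v-c['cy'])/c['fy'],1])
    return c['xyz']+w*(z-c['xyz'][2])/w[2]
def cr(n,u0,v0,k,pts,z): return np.array([ray(n,u0+(a+.5)/k-.5,v0+(b+.5)/k-.5,z) for a,b in pts])
def proj(n,p):
    c=get_calibration(n); q=(np.atleast_2d(p)-c['xyz'])@rpy(c['rotation'])
    return np.c_[q[:,0]/q[:,2]*c['fx']+c['cx'],q[:,1]/q[:,2]*c['fy']+c['cy']]
E
python3 - <<'E'
from h import *
np.set_printoptions(precision=4,suppress=True)
im,d=load('top',0);P=cloud('top',d)
c=cr('top',110,180,12,[(465,478),(532,420),(240,258),(290,205)],.02)
print('handle corners\n',c); r=c[:2].mean(0);f=c[2:].mean(0);t=cr('top',110,180,12,[(140,118)],.014)[0];print('rear',r,'front',f,'len',np.linalg.norm(f-r),'w',np.linalg.norm(c[0]-c[1]),np.linalg.norm(c[2]-c[3]),'tip',t,'yaw',np.degrees(np.arctan2(*(t-r)[1::-1])),'L',np.linalg.norm((t-r)[:2]))
# PCA on depth mask
reg=np.zeros(d.shape,bool);reg[185:225,115:160]=1
m=reg&(d>.5)&(P[...,2]>.008)&(P[...,2]<.04)
n,l=cv2.connectedComponents(m.astype(np.uint8)); b=np.argmax([0]+[(l==i).sum() for i in range(1,n)]); print('b',cv2.minAreaRect((P[l==b][:,:2]*1000).astype(np.float32)))
# rack corners at z=.04 : trays outer in crop c2
c=cr('top',190,145,6,[(45,115),(645,70),(683,470),(78,520)],.04);print('rack\n',c)
c=cr('top',190,145,6,[(457,95),(635,75),(470,175),(632,162),(675,462),(490,478)],.04);print('bar tray: label corners, inner topcorners,bottom outer\n',c)
c=cr('top',190,145,6,[(60,122),(240,108),(80,208),(240,195),(270,497),(85,513)],.04);print('ring\n',c)
c=cr('top',335,165,8,[(120,262),(325,262),(345,483),(140,490)],.019);print('dish corners z19/\n',c, )
c=cr('top',335,165,8,[(237,118),(250,248)],.051);print('fin ends top\n',c)
c=cr('top',335,165,8,[(72,62),(390,80),(382,555),(65,542)],.003);print('mat\n',c,c.mean(0))
c=cr('top',335,165,8,[(241,326),(172,407),(292,408)],.016);print('spacers\n',c)
E
```

```text
handle corners
 [[0.4493 0.3386 0.02  ]
 [0.4647 0.3204 0.02  ]
 [0.5109 0.4007 0.02  ]
 [0.5252 0.3871 0.02  ]]
rear [0.457  0.3295 0.02  ] front [0.5181 0.3939 0.02  ] len 0.08873781905070964 w 0.023854022893886197 0.019707455592280373 tip [0.5509 0.4306 0.014 ] yaw 47.10347066632562 L 0.1379861950933979
b ((504.3724060058594, 381.25006103515625), (137.15008544921875, 22.725141525268555), 47.215110778808594)
rack
 [[ 0.6271  0.1751  0.04  ]
 [ 0.6455 -0.1538  0.04  ]
 [ 0.4263 -0.1668  0.04  ]
 [ 0.4064  0.1588  0.04  ]]
bar tray: label corners, inner topcorners,bottom outer
 [[ 0.6337 -0.0503  0.04  ]
 [ 0.6429 -0.1482  0.04  ]
 [ 0.5892 -0.0563  0.04  ]
 [ 0.5946 -0.1449  0.04  ]
 [ 0.4307 -0.1626  0.04  ]
 [ 0.4242 -0.0628  0.04  ]]
ring
 [[0.6231 0.167  0.04  ]
 [0.6289 0.0686 0.04  ]
 [0.5754 0.1564 0.04  ]
 [0.5808 0.0693 0.04  ]
 [0.4165 0.0557 0.04  ]
 [0.4101 0.155  0.04  ]]
dish corners z19/
 [[ 0.5082 -0.3256  0.019 ]
 [ 0.5065 -0.4105  0.019 ]
 [ 0.4152 -0.4137  0.019 ]
 [ 0.4141 -0.3292  0.019 ]]
fin ends top
 [[ 0.5628 -0.3676  0.051 ]
 [ 0.5098 -0.3701  0.051 ]]
mat
 [[ 0.5949 -0.3136  0.003 ]
 [ 0.5845 -0.4475  0.003 ]
 [ 0.3854 -0.4326  0.003 ]
 [ 0.3936 -0.3012  0.003 ]] [ 0.4896 -0.3737  0.003 ]
spacers
 [[ 0.4809 -0.3752  0.016 ]
 [ 0.448  -0.3449  0.016 ]
 [ 0.4465 -0.3945  0.016 ]]
```

```bash
cat > go.py <<'E'
import sys,numpy as np
from h import *
from cell import status
def rel(p,R):
    s=status.observe(); R0=rpy(s['tool_rot'])
    return np.r_[R0.T@(np.array(p)-s['tool_pos']), Ro.from_matrix(R0.T@R).as_rotvec()].round(4)
def Rdown(yaw,tilt=0): # yaw of jaw axis (deg); tilt about jaw axis
    return rpy([-np.pi/2,0,np.radians(yaw)])@Ro.from_rotvec([np.radians(tilt),0,0]).as_matrix()
if __name__=="__main__":
    s=status.observe(); print('t %.2f'%s['time'],'pos',s['tool_pos'].round(4),'rpy',np.degrees(s['tool_rot']).round(2),'F',s['contact_force'].round(1),'op',round(s['opening'],4),'q',s['qpos'].round(3))
    a=list(map(float,sys.argv[1:]))
    if a: print('dx dy dz rx ry rz',rel(a[:3],Rdown(*a[3:])).tolist())
E
python3 go.py .43 -.1 .22 -56; python3 go.py .496 .372 .10 -42.85; python3 - <<'E'
from h import *
from go import *
print(rpy(status.observe()['tool_rot']).round(3))
E
```

```text
t 0.10 pos [ 0.1867 -0.4903  0.2186] rpy [-8.999e+01  8.000e-02 -6.915e+01] F [ 0.1  0.1 -0.3] op 0.0918 q [-1.353  0.343  1.525 -0.     1.275 -0.146]
dx dy dz rx ry rz [-0.2782, -0.0009, 0.3662, -0.0003, -0.2296, -0.0013]
t 0.10 pos [ 0.1867 -0.4903  0.2186] rpy [-8.999e+01  8.000e-02 -6.915e+01] F [ 0.1  0.1 -0.3] op 0.0918 q [-1.353  0.343  1.525 -0.     1.275 -0.146]
dx dy dz rx ry rz [-0.6956, 0.1197, 0.5958, -0.0005, -0.4591, -0.0013]
[[ 0.356 -0.     0.935]
 [-0.935  0.001  0.356]
 [-0.001 -1.     0.   ]]
```

```bash
python3 -m creep '[{"dx":-0.278,"dz":0.366,"ry":-0.23},{"dx":-0.278,"dz":0.366,"ry":-0.23},{"dx":-0.278,"dz":0.366,"ry":-0.23},{"dx":-0.278,"dz":0.366,"ry":-0.23},{"dx":-0.278,"dz":0.366,"ry":-0.23},{"dx":-0.278,"dz":0.366,"ry":-0.23},{"dx":-0.278,"dz":0.366,"ry":-0.23},{"dx":-0.278,"dz":0.366,"ry":-0.23},{"dx":-0.696,"dz":0.596,"dy":0.12,"ry":-0.459},{"dx":-0.696,"dz":0.596,"dy":0.12,"ry":-0.459},{"dx":-0.696,"dz":0.596,"dy":0.12,"ry":-0.459},{"dx":-0.696,"dz":0.596,"dy":0.12,"ry":-0.459},{"dx":-0.696,"dz":0.596,"dy":0.12,"ry":-0.459},{"dx":-0.696,"dz":0.596,"dy":0.12,"ry":-0.459},{"dx":-0.696,"dz":0.596,"dy":0.12,"ry":-0.459},{"dx":-0.696,"dz":0.596,"dy":0.12,"ry":-0.459},{"dx":-0.696,"dz":0.596,"dy":0.12,"ry":-0.459},{"dx":-0.696,"dz":0.596,"dy":0.12,"ry":-0.459}]' 25; python3 go.py .496 .372 .10 -42.85
```

```text
t 0.10 pos [ 0.1867 -0.4903  0.2186] rpy [-8.999e+01  8.000e-02 -6.915e+01] F [ 0.1  0.1 -0.3] op 0.0918 q [-1.353  0.343  1.525 -0.     1.275 -0.146]
dx dy dz rx ry rz [-0.6956, 0.1197, 0.5958, -0.0005, -0.4591, -0.0013]invalid input at $[0]: expected keys dx, dy, dz, rx, ry, rz, gripper
```

```bash
python3 -m creep '[{"dx":-0.278,"dy":0,"dz":0.366,"rx":0,"ry":-0.23,"rz":0,"gripper":1},{"dx":-0.278,"dy":0,"dz":0.366,"rx":0,"ry":-0.23,"rz":0,"gripper":1},{"dx":-0.278,"dy":0,"dz":0.366,"rx":0,"ry":-0.23,"rz":0,"gripper":1},{"dx":-0.278,"dy":0,"dz":0.366,"rx":0,"ry":-0.23,"rz":0,"gripper":1},{"dx":-0.278,"dy":0,"dz":0.366,"rx":0,"ry":-0.23,"rz":0,"gripper":1},{"dx":-0.278,"dy":0,"dz":0.366,"rx":0,"ry":-0.23,"rz":0,"gripper":1},{"dx":-0.278,"dy":0,"dz":0.366,"rx":0,"ry":-0.23,"rz":0,"gripper":1},{"dx":-0.278,"dy":0,"dz":0.366,"rx":0,"ry":-0.23,"rz":0,"gripper":1},{"dx":-0.696,"dy":0.12,"dz":0.596,"rx":0,"ry":-0.459,"rz":0,"gripper":1},{"dx":-0.696,"dy":0.12,"dz":0.596,"rx":0,"ry":-0.459,"rz":0,"gripper":1},{"dx":-0.696,"dy":0.12,"dz":0.596,"rx":0,"ry":-0.459,"rz":0,"gripper":1},{"dx":-0.696,"dy":0.12,"dz":0.596,"rx":0,"ry":-0.459,"rz":0,"gripper":1},{"dx":-0.696,"dy":0.12,"dz":0.596,"rx":0,"ry":-0.459,"rz":0,"gripper":1},{"dx":-0.696,"dy":0.12,"dz":0.596,"rx":0,"ry":-0.459,"rz":0,"gripper":1},{"dx":-0.696,"dy":0.12,"dz":0.596,"rx":0,"ry":-0.459,"rz":0,"gripper":1},{"dx":-0.696,"dy":0.12,"dz":0.596,"rx":0,"ry":-0.459,"rz":0,"gripper":1},{"dx":-0.696,"dy":0.12,"dz":0.596,"rx":0,"ry":-0.459,"rz":0,"gripper":1},{"dx":-0.696,"dy":0.12,"dz":0.596,"rx":0,"ry":-0.459,"rz":0,"gripper":1}]' 25; python3 go.py .496 .372 .10 -42.85
```

```text
time: 2.35
tool_pos: [0.4957, 0.3714, 0.0986]
tool_rot: [-1.572, 0.0, -0.747]
contact_force: [0.1, -0.2, 0.3]
opening: 0.0918
t 2.35 pos [0.4957 0.3714 0.0986] rpy [-90.09   0.   -42.83] F [ 0.1 -0.2  0.3] op 0.0918 q [ 0.52   0.623  1.406 -0.     1.114  1.267]
dx dy dz rx ry rz [-0.0002, -0.0014, 0.0006, 0.0016, 0.0004, -0.0001]
```

```bash
python3 - <<'E'
from h import *
im,d=grab('scene',1); print(proj('scene',[[.488,.363,.01]]))
u,v=proj('scene',[[.488,.363,.01]])[0].astype(int); crop(im,u-50,v-60,u+50,v+40,6,'pics/s1.png')
E
```

```text
[[296.50433856 140.34176376]]
```

View pics/s1.png

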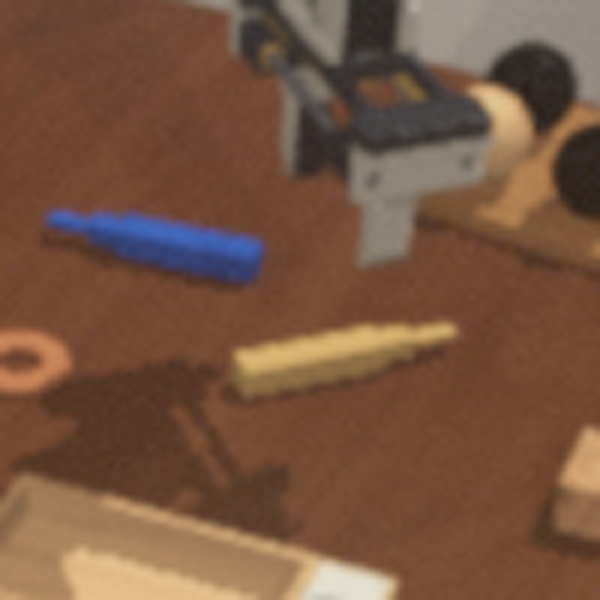

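The crop shows the wooden burnisher at (345,360) under the open fingers, clear of the blue one at (155,245). I go down and grip it.

```bash
python3 -m creep '[{"dx":0,"dy":0.04,"dz":0,"rx":0,"ry":0,"rz":0,"gripper":1},{"dx":0,"dy":0.065,"dz":0,"rx":0,"ry":0,"rz":0,"gripper":1},{"dx":0,"dy":0.077,"dz":0,"rx":0,"ry":0,"rz":0,"gripper":1},{"dx":0,"dy":0.077,"dz":0,"rx":0,"ry":0,"rz":0,"gripper":1},{"dx":0,"dy":0.077,"dz":0,"rx":0,"ry":0,"rz":0,"gripper":0},{"dx":0,"dy":0.077,"dz":0,"rx":0,"ry":0,"rz":0,"gripper":0},{"dx":0,"dy":0.077,"dz":0,"rx":0,"ry":0,"rz":0,"gripper":0},{"dx":0,"dy":0.077,"dz":0,"rx":0,"ry":0,"rz":0,"gripper":0},{"dx":0,"dy":0.077,"dz":0,"rx":0,"ry":0,"rz":0,"gripper":0},{"dx":0,"dy":0.077,"dz":0,"rx":0,"ry":0,"rz":0,"gripper":0}]' 25; python3 go.py
```

```text
time: 3.65
tool_pos: [0.4962, 0.3718, 0.0221]
tool_rot: [-1.571, -0.0, -0.748]
contact_force: [0.1, -0.2, -0.6]
opening: 0.0367
t 3.65 pos [0.4962 0.3718 0.0221] rpy [-90.01  -0.   -42.86] F [ 0.1 -0.2 -0.6] op 0.0367 q [ 0.52   0.716  1.47  -0.     0.956  1.268]
```

Still closing, so I give it a few more rows.

```bash
python3 -m creep '[{"dx":0,"dy":0,"dz":0,"rx":0,"ry":0,"rz":0,"gripper":0},{"dx":0,"dy":0,"dz":0,"rx":0,"ry":0,"rz":0,"gripper":0},{"dx":0,"dy":0,"dz":0,"rx":0,"ry":0,"rz":0,"gripper":0},{"dx":0,"dy":0,"dz":0,"rx":0,"ry":0,"rz":0,"gripper":0}]' 25;python3 -m creep '[{"dx":0,"dy":-0.03,"dz":0,"rx":0,"ry":0,"rz":0,"gripper":0},{"dx":0,"dy":-0.08,"dz":0,"rx":0,"ry":0,"rz":0,"gripper":0},{"dx":0,"dy":-0.12,"dz":0,"rx":0,"ry":0,"rz":0,"gripper":0},{"dx":0,"dy":-0.12,"dz":0,"rx":0,"ry":0,"rz":0,"gripper":0}]' 25; python3 go.py .512 -.106 .142 -86.5; python3 - <<'E'
from h import *
im,d=grab('scene',2)
u,v=proj('scene',[[.496,.372,.14]])[0].astype(int); crop(im,u-50,v-40,u+50,v+60,6,'pics/s2.png')
E
```

```text
time: 4.15
tool_pos: [0.4962, 0.3718, 0.0222]
tool_rot: [-1.571, -0.0, -0.748]
contact_force: [-0.3, 0.1, 0.3]
opening: 0.0007
time: 4.65
tool_pos: [0.498, 0.373, 0.1462]
tool_rot: [-1.563, -0.002, -0.748]
contact_force: [0.3, 0.4, -0.3]
opening: 0.0006
t 4.65 pos [0.498  0.373  0.1462] rpy [-89.58  -0.13 -42.86] F [ 0.3  0.4 -0.3] op 0.0006 q [ 0.52   0.575  1.352 -0.     1.207  1.268]
dx dy dz rx ry rz [0.336, 0.0025, -0.3416, -0.0079, 0.7617, -0.0006]
```

View pics/s2.png

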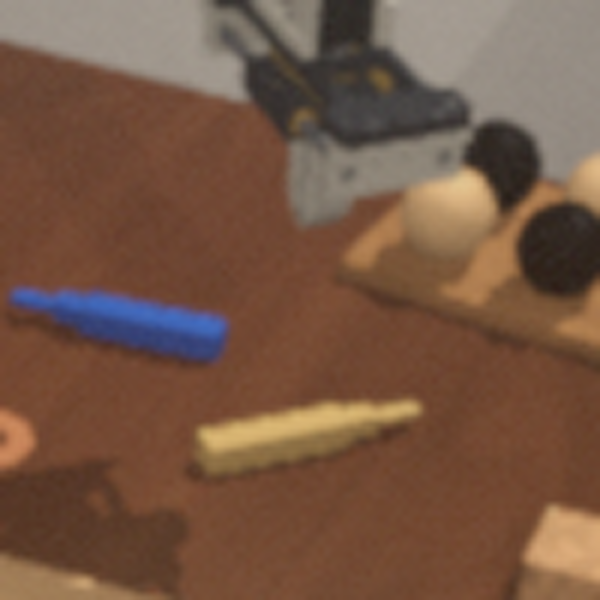

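```bash
python3 - <<'E'
from h import *
for t,k in((1,(.488,.363,.01)),(2,(.496,.372,.14))):
    im,d=load('scene',t); u,v=proj('scene',[k])[0].astype(int); print(t,u-50,v-(60 if t==1 else 40))
for z in (.1462-.017,.1462): print(proj('scene',[[.498,.373,z]]))
im,d=grab('top',2)
print(proj('top',[[.488,.363,.02],[.496,.372,.02],[.498,.373,.13]]))
crop(im,100,170,200,240,7,'pics/t2.png')
E
```

```text
1 246 80
2 252 67
[[302.96532339 110.1198602 ]]
[[303.37285547 105.64136388]]
[[140.93657793 207.73979053]
 [138.21754866 205.37002048]
 [127.5126913  201.81504378]]
```

View pics/t2.png

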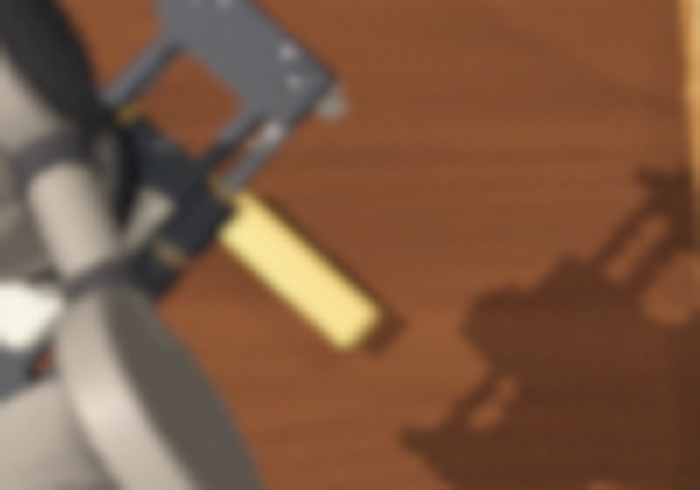

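```bash
python3 - <<'E'
from h import *
np.set_printoptions(precision=3,suppress=True,linewidth=200)
for t,(uu,vv) in((1,(310,121)),(2,(303,102))):
    im,d=load('scene',t);P=cloud('scene',d)
    for v in range(vv-14,vv+6,2): print(t,v,[tuple(P[v,u].round(3)) for u in (uu-2,uu,uu+2)])
E
```

```text
1 107 [(np.float64(0.545), np.float64(0.289), np.float64(0.198)), (np.float64(0.551), np.float64(0.291), np.float64(0.199)), (np.float64(0.556), np.float64(0.295), np.float64(0.198))]
1 109 [(np.float64(0.542), np.float64(0.3), np.float64(0.185)), (np.float64(0.549), np.float64(0.299), np.float64(0.187)), (np.float64(0.553), np.float64(0.307), np.float64(0.184))]
1 111 [(np.float64(0.545), np.float64(0.294), np.float64(0.181)), (np.float64(0.549), np.float64(0.3), np.float64(0.18)), (np.float64(0.555), np.float64(0.303), np.float64(0.18))]
1 113 [(np.float64(0.546), np.float64(0.294), np.float64(0.175)), (np.float64(0.55), np.float64(0.3), np.float64(0.172)), (np.float64(0.546), np.float64(0.329), np.float64(0.156))]
1 115 [(np.float64(0.536), np.float64(0.321), np.float64(0.15)), (np.float64(0.543), np.float64(0.322), np.float64(0.151)), (np.float64(0.546), np.float64(0.331), np.float64(0.148))]
1 117 [(np.float64(0.536), np.float64(0.324), np.float64(0.141)), (np.float64(0.543), np.float64(0.324), np.float64(0.143)), (np.float64(0.547), np.float64(0.33), np.float64(0.141))]
1 119 [
[... 1844 characters left out ...]
float64(0.371), np.float64(0.165)), (np.float64(0.5), np.float64(0.36), np.float64(0.174)), (np.float64(0.508), np.float64(0.356), np.float64(0.179))]
2 102 [(np.float64(0.491), np.float64(0.367), np.float64(0.161)), (np.float64(0.5), np.float64(0.36), np.float64(0.167)), (np.float64(0.508), np.float64(0.358), np.float64(0.17))]
2 104 [(np.float64(0.394), np.float64(0.618), np.float64(-0.003)), (np.float64(0.5), np.float64(0.363), np.float64(0.158)), (np.float64(0.505), np.float64(0.369), np.float64(0.156))]
2 106 [(np.float64(0.402), np.float64(0.602), np.float64(-0.001)), (np.float64(0.409), np.float64(0.605), np.float64(-0.001)), (np.float64(0.416), np.float64(0.608), np.float64(-0.001))]
```

The fingers shut at about 35 mm, over the burnisher, which did not move. The depth readings put the fingertips about 12 mm above the reported TCP, not 17 mm below it as stated. So I reopen, go down in stages and measure the tip height against the bench.

```bash
python3 -m creep '[{"dx":0,"dy":0,"dz":0,"rx":0,"ry":0,"rz":0,"gripper":1},{"dx":0,"dy":0,"dz":0,"rx":0,"ry":0,"rz":0,"gripper":1},{"dx":0,"dy":0.02,"dz":0,"rx":0,"ry":0,"rz":0,"gripper":1},{"dx":0,"dy":0.04,"dz":0,"rx":0,"ry":0,"rz":0,"gripper":1},{"dx":0,"dy":0.06,"dz":0,"rx":0,"ry":0,"rz":0,"gripper":1},{"dx":0,"dy":0.08,"dz":0,"rx":0,"ry":0,"rz":0,"gripper":1},{"dx":0,"dy":0.1,"dz":0,"rx":0,"ry":0,"rz":0,"gripper":1},{"dx":0,"dy":0.11,"dz":0,"rx":0,"ry":0,"rz":0,"gripper":1},{"dx":0,"dy":0.12,"dz":0,"rx":0,"ry":0,"rz":0,"gripper":1},{"dx":0,"dy":0.12,"dz":0,"rx":0,"ry":0,"rz":0,"gripper":1}]' 25; python3 go.py .496 .372 .02 -42.85;python3 - <<'E'
from h import *
im,d=grab('scene',3); P=cloud('scene',d)
crop(im,255,95,335,165,10,'pics/s3.png')
E
```

```text
time: 6.0
tool_pos: [0.4959, 0.3717, 0.0216]
tool_rot: [-1.572, 0.0, -0.748]
contact_force: [0.2, 0.5, 1.6]
opening: 0.0912
t 6.00 pos [0.4959 0.3717 0.0216] rpy [-9.007e+01  2.000e-02 -4.286e+01] F [0.2 0.5 1.6] op 0.0912 q [ 0.52   0.717  1.471 -0.     0.956  1.268]
dx dy dz rx ry rz [-0.0001, 0.0016, 0.0003, 0.0012, -0.0001, -0.0003]
```

View pics/s3.png

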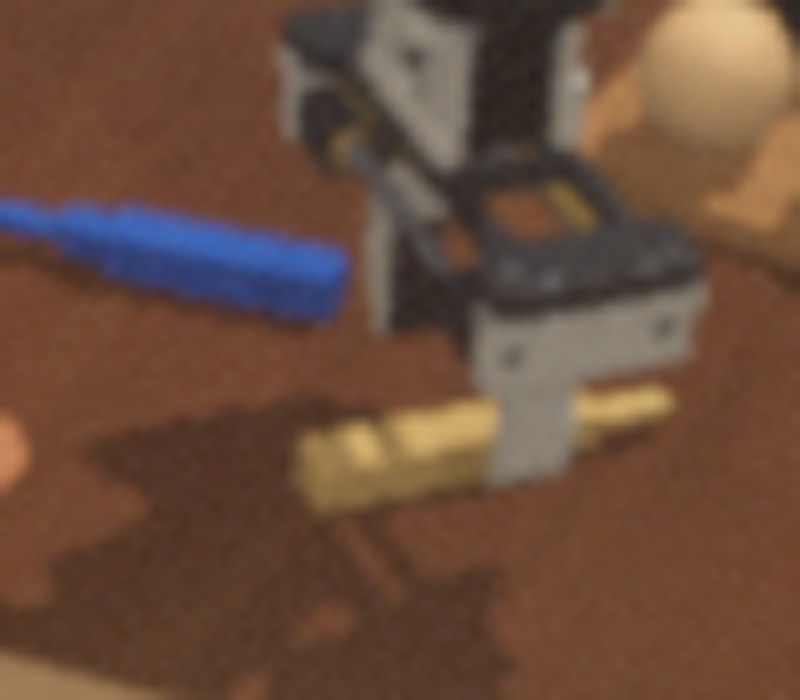

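```bash
python3 - <<'E'
from h import *
im,d=load('scene',3);P=cloud('scene',d)
for v in range(134,147): print(v,P[v,307].round(3),P[v,309].round(3),P[v,311].round(3))
for z in (0,.01,.02,.03,.04): print(z,ray('scene',308,142.5,z).round(3))
E
```

```text
134 [0.547 0.301 0.093] [0.546 0.322 0.08 ] [0.549 0.334 0.074]
135 [0.54  0.321 0.074] [0.544 0.33  0.07 ] [0.55  0.332 0.071]
136 [0.54  0.322 0.07 ] [0.546 0.324 0.071] [0.548 0.337 0.064]
137 [0.539 0.326 0.063] [0.544 0.331 0.062] [0.549 0.336 0.061]
138 [0.541 0.322 0.062] [0.545 0.328 0.06 ] [0.55  0.335 0.057]
139 [0.541 0.321 0.059] [0.546 0.328 0.056] [0.55  0.335 0.053]
140 [0.542 0.321 0.055] [0.546 0.328 0.052] [0.551 0.334 0.05 ]
141 [0.541 0.323 0.05 ] [0.546 0.329 0.047] [0.55  0.337 0.044]
142 [0.54  0.327 0.043] [0.544 0.337 0.038] [ 0.532  0.393 -0.001]
143 [0.538 0.333 0.035] [0.529 0.379 0.002] [ 0.534  0.386 -0.   ]
144 [0.525 0.373 0.001] [ 0.53   0.378 -0.001] [ 0.535  0.384 -0.002]
145 [ 0.526  0.37  -0.001] [ 0.533  0.372 -0.   ] [0.539 0.373 0.001]
146 [0.53  0.358 0.003] [0.536 0.363 0.002] [0.542 0.367 0.002]
0 [0.524 0.384 0.   ]
0.01 [0.529 0.37  0.01 ]
0.02 [0.533 0.357 0.02 ]
0.03 [0.538 0.343 0.03 ]
0.04 [0.543 0.33  0.04 ]
```

```bash
python3 -m creep '[{"dx":0,"dy":0.012,"dz":0,"rx":0,"ry":0,"rz":0,"gripper":1},{"dx":0,"dy":0.022,"dz":0,"rx":0,"ry":0,"rz":0,"gripper":1},{"dx":0,"dy":0.022,"dz":0,"rx":0,"ry":0,"rz":0,"gripper":1}]' 25; python3 - <<'E'
from h import *
im,d=grab('scene',4); P=cloud('scene',d)
for v in range(146,158): print(v,P[v,307].round(3),P[v,309].round(3))
crop(im,255,105,335,175,10,'pics/s4.png')
E
```

```text
time: 6.42
tool_pos: [0.4955, 0.3714, -0.001]
tool_rot: [-1.573, 0.001, -0.748]
contact_force: [-0.1, 0.9, 0.3]
opening: 0.0918
146 [0.543 0.323 0.03 ] [0.546 0.334 0.024]
147 [0.542 0.327 0.023] [0.548 0.33  0.023]
148 [0.541 0.331 0.016] [0.541 0.351 0.003]
149 [ 0.534  0.352 -0.004] [ 0.541  0.353 -0.003]
150 [0.54  0.335 0.005] [ 0.544  0.345 -0.001]
151 [0.541 0.333 0.002] [ 0.546  0.341 -0.002]
152 [ 0.543  0.33  -0.   ] [ 0.548  0.335 -0.001]
153 [0.546 0.323 0.002] [0.551 0.328 0.   ]
154 [ 0.547  0.32  -0.   ] [0.554 0.322 0.001]
155 [ 0.549  0.315 -0.   ] [ 0.555  0.319 -0.001]
156 [ 0.55   0.313 -0.003] [ 0.556  0.318 -0.004]
157 [ 0.553  0.308 -0.003] [ 0.559  0.309 -0.001]
```

View pics/s4.png

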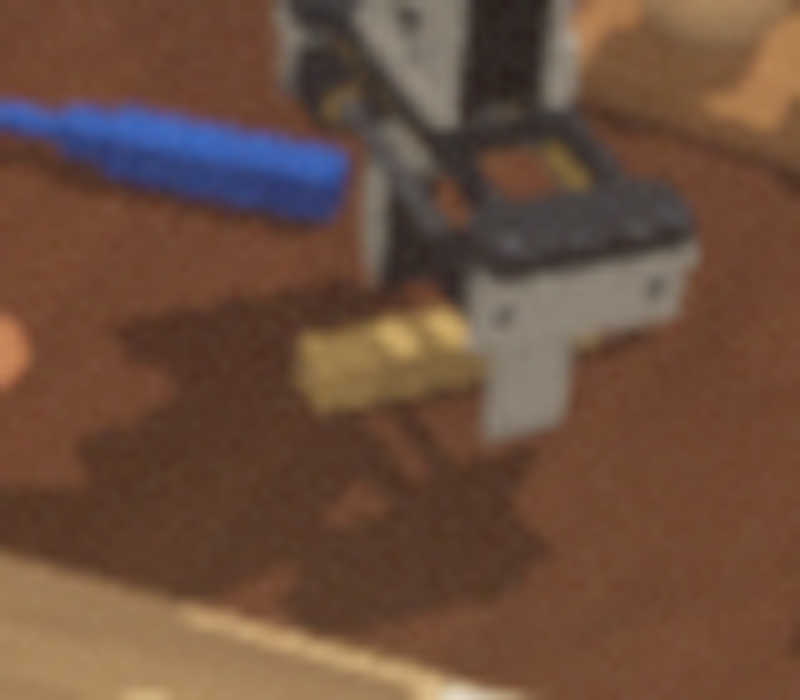

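```bash
python3 -m creep '[{"dx":0,"dy":0.01,"dz":0,"rx":0,"ry":0,"rz":0,"gripper":1},{"dx":0,"dy":0.01,"dz":0,"rx":0,"ry":0,"rz":0,"gripper":1},{"dx":0,"dy":0.01,"dz":0,"rx":0,"ry":0,"rz":0,"gripper":0},{"dx":0,"dy":0.01,"dz":0,"rx":0,"ry":0,"rz":0,"gripper":0},{"dx":0,"dy":0.01,"dz":0,"rx":0,"ry":0,"rz":0,"gripper":0},{"dx":0,"dy":0.01,"dz":0,"rx":0,"ry":0,"rz":0,"gripper":0},{"dx":0,"dy":0.01,"dz":0,"rx":0,"ry":0,"rz":0,"gripper":0},{"dx":0,"dy":0.01,"dz":0,"rx":0,"ry":0,"rz":0,"gripper":0},{"dx":0,"dy":0.01,"dz":0,"rx":0,"ry":0,"rz":0,"gripper":0},{"dx":0,"dy":0.01,"dz":0,"rx":0,"ry":0,"rz":0,"gripper":0},{"dx":0,"dy":0.01,"dz":0,"rx":0,"ry":0,"rz":0,"gripper":0}]' 25; python3 go.py
```

```text
time: 7.85
tool_pos: [0.4979, 0.3735, -0.0073]
tool_rot: [-1.565, -0.001, -0.748]
contact_force: [-1.3, 1.8, 13.7]
opening: 0.0217
t 7.85 pos [ 0.4979  0.3735 -0.0073] rpy [-8.966e+01 -7.000e-02 -4.286e+01] F [-1.3  1.8 13.7] op 0.0217 q [5.200e-01 7.570e-01 1.486e+00 1.000e-03 8.930e-01 1.268e+00]
```

```bash
python3 -m creep '[{"dx":0,"dy":-0.01,"dz":0,"rx":0,"ry":0,"rz":0,"gripper":0},{"dx":0,"dy":-0.04,"dz":0,"rx":0,"ry":0,"rz":0,"gripper":0},{"dx":0,"dy":-0.08,"dz":0,"rx":0,"ry":0,"rz":0,"gripper":0},{"dx":0,"dy":-0.12,"dz":0,"rx":0,"ry":0,"rz":0,"gripper":0},{"dx":0,"dy":-0.12,"dz":0,"rx":0,"ry":0,"rz":0,"gripper":0},{"dx":0,"dy":-0.12,"dz":0,"rx":0,"ry":0,"rz":0,"gripper":0}]' 25; python3 go.py .50 -.107 .12 -86.5; python3 - <<'E'
from h import *
im,d=grab('scene',5);u,v=proj('scene',[[.498,.373,.12]])[0].astype(int);print(u,v)
crop(im,u-50,v-50,u+50,v+50,6,'pics/s5.png')
E
```

```text
time: 8.6
tool_pos: [0.4956, 0.3714, 0.1093]
tool_rot: [-1.573, 0.0, -0.748]
contact_force: [-0.2, 0.0, -1.2]
opening: 0.0219
t 8.60 pos [0.4956 0.3714 0.1093] rpy [-9.010e+01  2.000e-02 -4.286e+01] F [-0.2  0.  -1.2] op 0.0219 q [ 0.52   0.612  1.395 -0.     1.137  1.268]
dx dy dz rx ry rz [0.3287, -0.0103, -0.3477, 0.0018, 0.7616, 0.0003]
302 112
```

View pics/s5.png

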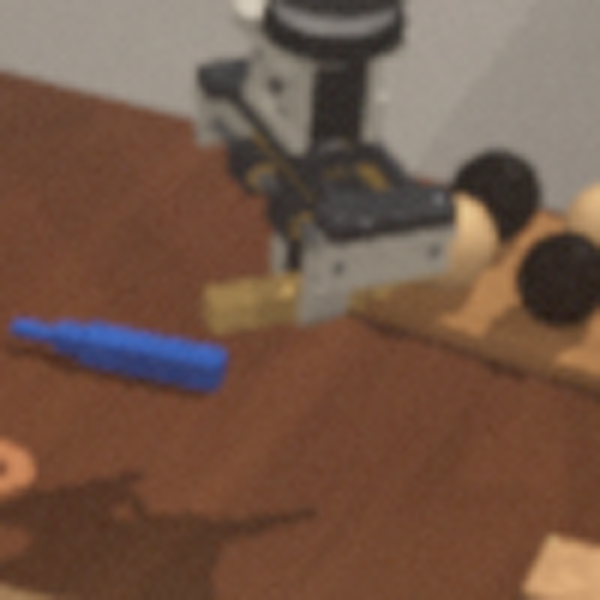

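```bash
python3 -m creep '[{"dx":0.04,"dy":-0.02,"dz":-0.043,"rx":0,"ry":0.1,"rz":0,"gripper":0},{"dx":0.082,"dy":-0.02,"dz":-0.087,"rx":0,"ry":0.2,"rz":0,"gripper":0},{"dx":0.123,"dy":-0.02,"dz":-0.13,"rx":0,"ry":0.3,"rz":0,"gripper":0},{"dx":0.164,"dy":-0.02,"dz":-0.174,"rx":0,"ry":0.4,"rz":0,"gripper":0},{"dx":0.205,"dy":-0.02,"dz":-0.217,"rx":0,"ry":0.5,"rz":0,"gripper":0},{"dx":0.247,"dy":-0.02,"dz":-0.261,"rx":0,"ry":0.6,"rz":0,"gripper":0},{"dx":0.288,"dy":-0.02,"dz":-0.305,"rx":0,"ry":0.68,"rz":0,"gripper":0},{"dx":0.329,"dy":-0.02,"dz":-0.348,"rx":0,"ry":0.762,"rz":0,"gripper":0},{"dx":0.329,"dy":-0.02,"dz":-0.348,"rx":0,"ry":0.762,"rz":0,"gripper":0},{"dx":0.329,"dy":-0.02,"dz":-0.348,"rx":0,"ry":0.762,"rz":0,"gripper":0}]' 25; python3 go.py .50 -.107 .04 -86.5;  python3 - <<'E'
from h import *
im,d=grab('scene',6);
crop(im,180,110,340,230,5,'pics/s6.png')
E
```

```text
time: 9.9
tool_pos: [0.4998, -0.1066, 0.129]
tool_rot: [-1.573, 0.001, -1.51]
contact_force: [-0.2, 0.7, -0.6]
opening: 0.0216
t 9.90 pos [ 0.4998 -0.1066  0.129 ] rpy [-9.014e+01  8.000e-02 -8.655e+01] F [-0.2  0.7 -0.6] op 0.0216 q [-0.36   0.411  1.69   0.     1.043  1.15 ]
dx dy dz rx ry rz [0.0005, 0.089, 0.0004, 0.0025, -0.0008, -0.0014]
```

View pics/s6.png

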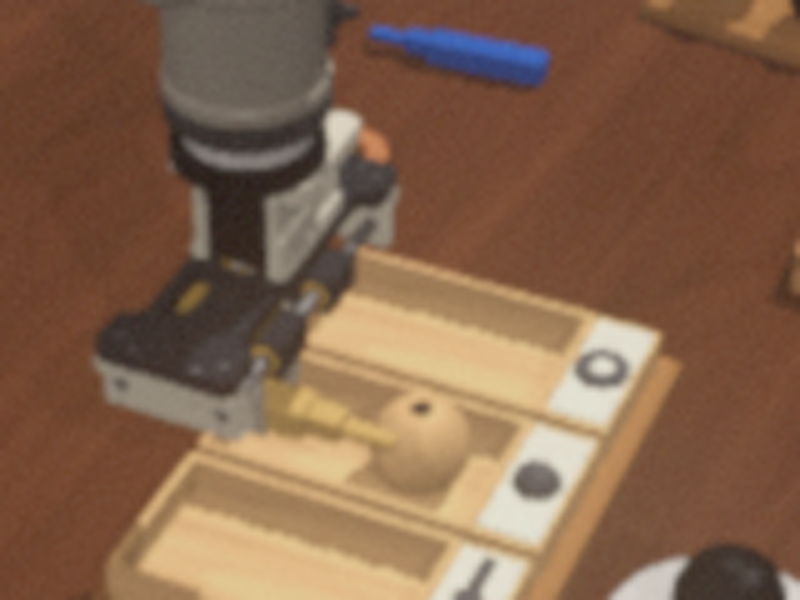

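```bash
python3 - <<'E'
from h import *
im,d=load('scene',6);P=cloud('scene',d)
for n,(a,b) in dict(nearplate=(180,405),np_edge=(110,370),np_bot=(225,430),farplate=(385,215),farplate2=(375,185),bar=(280,340),bar2=(330,270),burn=(310,410),tip=(385,437),ball=(420,410),burn2=(285,400),darktop=(180,340)).items():
    u,v=180+a/5,110+b/5; print(n,P[int(round(v)),int(round(u))].round(3))
print(cr('top',190,145,6,[(362,258)],.077))
E
```

```text
nearplate [ 0.512 -0.19   0.213]
np_edge [ 0.48  -0.199  0.228]
np_bot [ 0.536 -0.189  0.207]
farplate [ 0.534 -0.025  0.224]
farplate2 [ 0.532 -0.031  0.246]
bar [ 0.54  -0.144  0.23 ]
bar2 [ 0.532 -0.079  0.225]
burn [ 0.535 -0.107  0.155]
tip [ 0.575 -0.101  0.15 ]
ball [0.543 0.004 0.071]
burn2 [ 0.522 -0.11   0.158]
darktop [ 0.509 -0.182  0.246]
[[0.54019752 0.00370065 0.077     ]]
```

```bash
python3 -m creep '[{"dx":0,"dy":0.04,"dz":-0.004,"rx":0,"ry":0,"rz":0,"gripper":0},{"dx":0,"dy":0.075,"dz":-0.004,"rx":0,"ry":0,"rz":0,"gripper":0},{"dx":0,"dy":0.095,"dz":-0.004,"rx":0,"ry":0,"rz":0,"gripper":0},{"dx":0,"dy":0.105,"dz":-0.004,"rx":0,"ry":0,"rz":0,"gripper":0},{"dx":0,"dy":0.105,"dz":-0.004,"rx":0,"ry":0,"rz":0,"gripper":0}]' 25; python3 go.py .496 -.107 .01 -86.5;  python3 - <<'E'
from h import *
im,d=grab('scene',7);
crop(im,180,150,340,270,5,'pics/s7.png')
im,d=grab('top',7);crop(im,190,145,310,240,6,'pics/t7.png')
E
```

```text
time: 10.58
tool_pos: [0.4965, -0.1063, 0.0249]
tool_rot: [-1.572, 0.0, -1.508]
contact_force: [0.3, -0.5, -0.4]
opening: 0.022
t 10.57 pos [ 0.4965 -0.1063  0.0249] rpy [-9.006e+01  2.000e-02 -8.643e+01] F [ 0.3 -0.5 -0.4] op 0.022 q [-0.362  0.557  1.802 -0.     0.783  1.147]
dx dy dz rx ry rz [0.0007, 0.0149, -0.0005, 0.001, 0.0013, -0.0004]
```

View pics/s7.png

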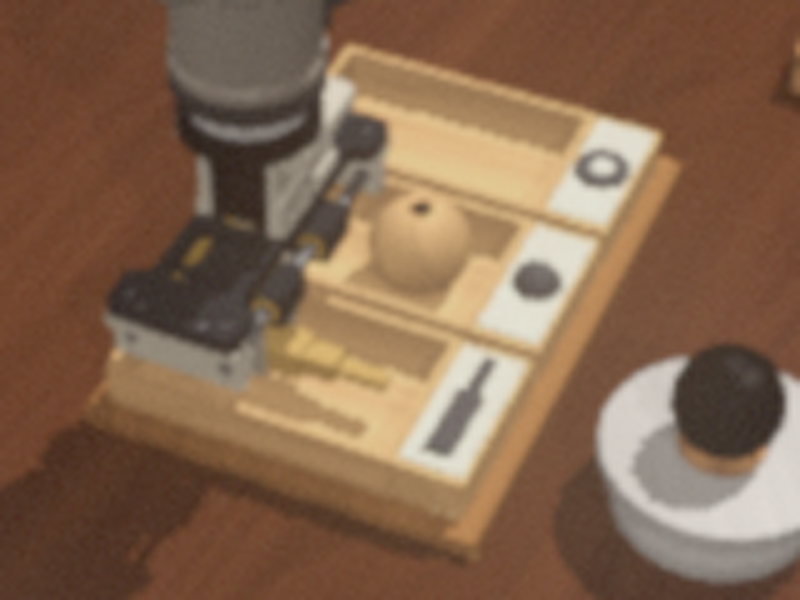

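View pics/t7.png

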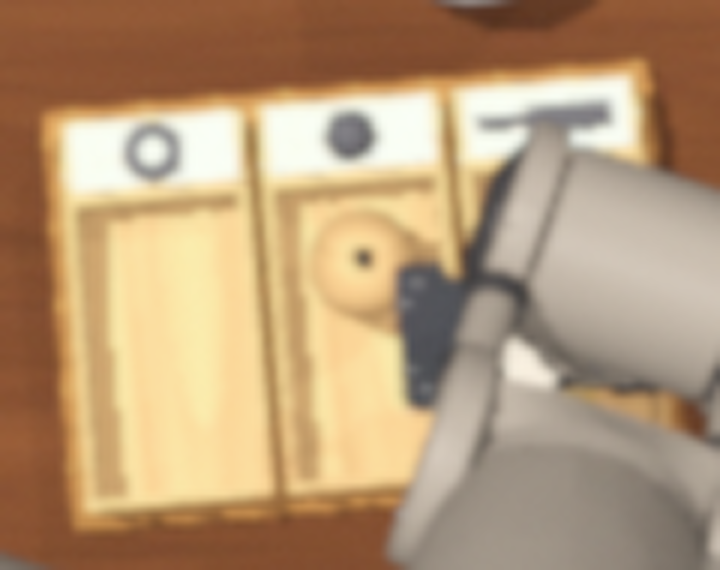

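```bash
python3 -m creep '[{"dx":0,"dy":0.006,"dz":0,"rx":0,"ry":0,"rz":0,"gripper":0},{"dx":0,"dy":0.01,"dz":0,"rx":0,"ry":0,"rz":0,"gripper":0},{"dx":0,"dy":0.013,"dz":0,"rx":0,"ry":0,"rz":0,"gripper":0},{"dx":0,"dy":0.013,"dz":0,"rx":0,"ry":0,"rz":0,"gripper":0}]' 25; python3 go.py
```

```text
time: 11.18
tool_pos: [0.4965, -0.1073, 0.012]
tool_rot: [-1.571, 0.0, -1.51]
contact_force: [-0.2, -0.9, -0.1]
opening: 0.0216
t 11.18 pos [ 0.4965 -0.1073  0.012 ] rpy [-9.003e+01  1.000e-02 -8.652e+01] F [-0.2 -0.9 -0.1] op 0.0216 q [-0.364  0.579  1.811 -0.     0.752  1.146]
```

```bash
python3 -m creep '[{"dx":0,"dy":0.002,"dz":0,"rx":0,"ry":0,"rz":0,"gripper":0},{"dx":0,"dy":0.003,"dz":0,"rx":0,"ry":0,"rz":0,"gripper":0},{"dx":0,"dy":0.003,"dz":0,"rx":0,"ry":0,"rz":0,"gripper":0}]' 25; python3 go.py
```

```text
time: 11.55
tool_pos: [0.4967, -0.1074, 0.0098]
tool_rot: [-1.57, -0.0, -1.51]
contact_force: [-1.2, -0.0, 6.0]
opening: 0.0216
t 11.55 pos [ 0.4967 -0.1074  0.0098] rpy [-8.998e+01 -2.000e-02 -8.652e+01] F [-1.2 -0.   6. ] op 0.0216 q [-0.364  0.583  1.812 -0.     0.746  1.146]
```

```bash
python3 -m creep '[{"dx":0,"dy":0,"dz":0,"rx":0,"ry":0,"rz":0,"gripper":0.35},{"dx":0,"dy":0,"dz":0,"rx":0,"ry":0,"rz":0,"gripper":0.35},{"dx":0,"dy":0,"dz":0,"rx":0,"ry":0,"rz":0,"gripper":0.35},{"dx":0,"dy":-0.03,"dz":0,"rx":0,"ry":0,"rz":0,"gripper":0.35},{"dx":0,"dy":-0.09,"dz":0,"rx":0,"ry":0,"rz":0,"gripper":0.35},{"dx":0,"dy":-0.15,"dz":0,"rx":0,"ry":0,"rz":0,"gripper":1},{"dx":0,"dy":-0.2,"dz":0,"rx":0,"ry":0,"rz":0,"gripper":1},{"dx":0,"dy":-0.2,"dz":0,"rx":0,"ry":0,"rz":0,"gripper":1}]' 25; python3 go.py .553 .113 .19 -87 50;  python3 - <<'E'
from h import *
im,d=grab('scene',8);
crop(im,180,150,340,270,5,'pics/s8.png')
E
```

```text
time: 12.55
tool_pos: [0.4986, -0.1078, 0.213]
tool_rot: [-1.563, -0.003, -1.51]
contact_force: [-1.2, -0.2, -1.2]
opening: 0.0574
t 12.55 pos [ 0.4986 -0.1078  0.213 ] rpy [-89.56  -0.19 -86.51] F [-1.2 -0.2 -1.2] op 0.0574 q [-0.363  0.315  1.581  0.     1.237  1.146]
dx dy dz rx ry rz [-0.2172, 0.0228, 0.0675, 0.865, 0.0094, -0.0006]
```

View pics/s8.png

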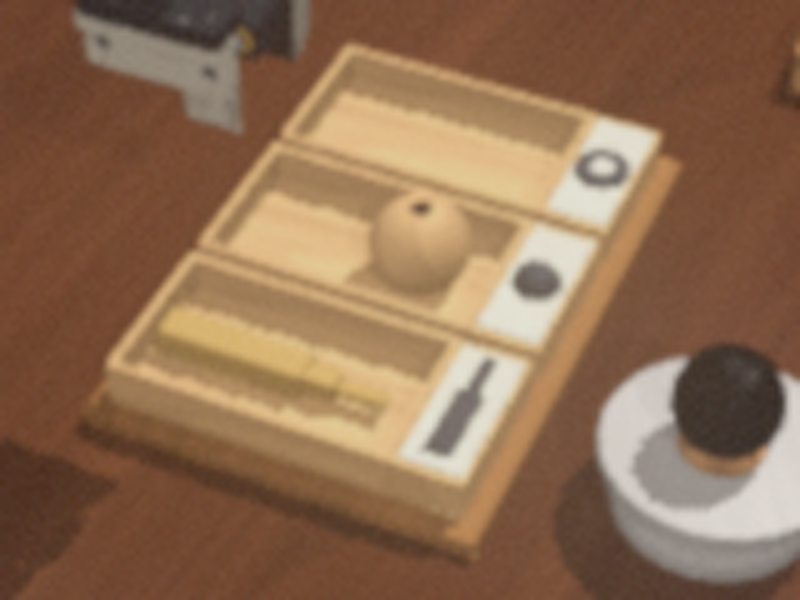

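The burnisher lies flat in the bar-labelled tray, from crop (165,330) to (380,400), narrow end towards the label. Before taking the dish I try the pouring pose over the ring tray with the empty gripper.

```bash
python3 go.py .594 .115 .19 -87 50
```

```text
t 12.60 pos [ 0.4972 -0.1074  0.2104] rpy [-8.983e+01 -7.000e-02 -8.651e+01] F [0.2 0.8 0.8] op 0.0617 q [-0.363  0.318  1.585  0.     1.235  1.146]
dx dy dz rx ry rz [-0.2161, 0.0204, 0.1101, 0.8696, 0.0086, -0.0025]
```

```bash
python3 -m creep '[{"dx":-0.216,"dy":0.02,"dz":0.11,"rx":0.87,"ry":0,"rz":0,"gripper":1},{"dx":-0.216,"dy":0.02,"dz":0.11,"rx":0.87,"ry":0,"rz":0,"gripper":1},{"dx":-0.216,"dy":0.02,"dz":0.11,"rx":0.87,"ry":0,"rz":0,"gripper":1},{"dx":-0.216,"dy":0.02,"dz":0.11,"rx":0.87,"ry":0,"rz":0,"gripper":1},{"dx":-0.216,"dy":0.02,"dz":0.11,"rx":0.87,"ry":0,"rz":0,"gripper":1},{"dx":-0.216,"dy":0.02,"dz":0.11,"rx":0.87,"ry":0,"rz":0,"gripper":1},{"dx":-0.216,"dy":0.02,"dz":0.11,"rx":0.87,"ry":0,"rz":0,"gripper":1}]' 25; python3 go.py .594 .115 .19 -87 50; python3 - <<'E'
from h import *
im,d=grab('scene',9);print(proj('scene',[.594,.115,.19]))
crop(im,180,50,340,170,5,'pics/s9.png')
E
```

```text
time: 13.48
tool_pos: [0.5928, 0.1491, 0.2373]
tool_rot: [-0.785, -0.054, -1.568]
contact_force: [-0.0, -1.6, -0.4]
opening: 0.0916
t 13.47 pos [0.5928 0.1491 0.2373] rpy [-45.    -3.12 -89.82] F [-0.  -1.6 -0.4] op 0.0916 q [ 0.224  0.201  1.966 -0.762  0.282  2.433]
dx dy dz rx ry rz [0.0314, 0.0355, -0.0339, 0.0886, 0.0069, 0.0731]
[[299.36669394 142.67316847]]
```

View pics/s9.png

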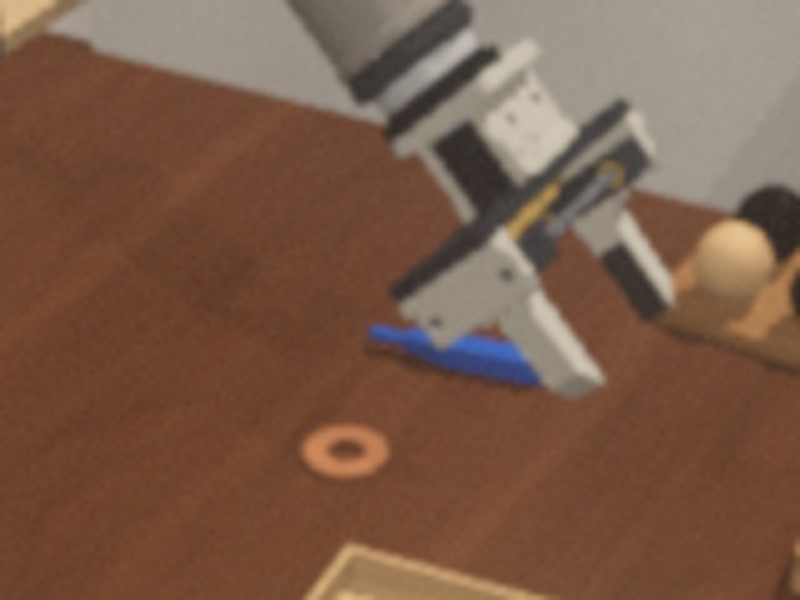

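The tilt stopped near 45° because joint 5 is at its lower limit (0.28). I fit a kinematic model from the recorded poses to choose a pouring direction that stays within the ranges.

```bash
cat > kin.py <<'E'
import numpy as np
from scipy.optimize import least_squares
from scipy.spatial.transform import Rotation as Ro
D=[([-1.353,.343,1.525,0,1.275,-.146],[.1867,-.4903,.2186],[-89.99,.08,-69.15]),
([.520,.623,1.406,0,1.114,1.267],[.4957,.3714,.0986],[-90.09,0,-42.83]),
([.520,.716,1.470,0,.956,1.268],[.4962,.3718,.0221],[-90.01,0,-42.86]),
([.520,.757,1.486,.001,.893,1.268],[.4979,.3735,-.0073],[-89.66,-.07,-42.86]),
([-.36,.411,1.69,0,1.043,1.15],[.4998,-.1066,.129],[-90.14,.08,-86.55]),
([-.364,.579,1.811,0,.752,1.146],[.4965,-.1073,.012],[-90.03,.01,-86.52]),
([-.363,.315,1.581,0,1.237,1.146],[.4986,-.1078,.213],[-89.56,-.19,-86.51]),
([.224,.201,1.966,-.762,.282,2.433],[.5928,.1491,.2373],[-45,-3.12,-89.82])]
E_=lambda a,t: Ro.from_euler(a,t).as_matrix()
def fk(p,q):
    d,a1,h,L1,a3,L2,L3=p[:7]
    R=E_('z',q[0]); x=R@[a1,d,h]
    R=R@E_('y',q[1]); x=x+R@[0,0,L1]
    R=R@E_('y',q[2]); x=x+R@[a3,0,L2]
    R=R@E_('z',S[0]*q[3])@E_('y',q[4]); x=x+R@[0,0,L3]
    R=R@E_('z',S[1]*q[5]); 
    # tool: y=approach(z)
    return x,R@T
S=[1,1];T=np.eye(3)
def setup():
    global T,S,P
    best=None
    for s4 in(1,-1):
      for s6 in(1,-1):
        S[:]=[s4,s6]
        T=np.eye(3); Rw=[E_('xyz',np.radians(r)) for _,_,r in D]
        T=fk(np.zeros(7),D[0][0])[1].T@Rw[0]
        e=max(np.linalg.norm(Ro.from_matrix(fk(np.zeros(7),q)[1].T@R).as_rotvec()) for (q,_,_),R in zip(D,Rw))
        f=lambda p: np.concatenate([fk(p,q)[0]-x for q,x,_ in D])
        r=least_squares(f,[.1,0,.3,.4,0,.4,.3])
        if best is None or e<best[0]: best=(e,s4,s6,T,r.x,np.abs(r.fun).max())
    S[:]=best[1:3];T=best[3];P=best[4]; return best
B=setup()
LO=np.array([-2.53,-.77,.04,-1,.28,-3.11]);HI=np.array([2.53,2.02,2.7,4.14,2.66,3.11])
def ik(x,R,q0):
    f=lambda q:np.r_[(fk(P,q)[0]-x)*5,Ro.from_matrix(fk(P,q)[1].T@R).as_rotvec()]
    r=least_squares(f,np.clip(q0,LO+1e-3,HI-1e-3),bounds=(LO,HI)); return r.x,np.abs(r.fun).max()
if __name__=="__main__": print(B)
E
python3 kin.py
```

```text
(np.float64(0.0010075757636294404), 1, 1, array([[-9.99999995e-01,  3.90813630e-06,  1.04678924e-04],
       [ 1.04678805e-04, -3.03567464e-05,  9.99999994e-01],
       [ 3.91131399e-06,  1.00000000e+00,  3.03563371e-05]]), array([7.62796229e-02, 3.21449550e-04, 2.22462049e-01, 5.06107329e-01,
       4.62495865e-02, 3.79135063e-01, 3.25576509e-01]), np.float64(0.0003383443798062602))
```

```bash
cat > plan.py <<'E'
from kin import *
from go import Rdown
tray=np.array([.498,.109]); ty=np.radians(3.4)
def tcp_from_lip(lip,phi,th):
    c,s=np.cos(np.radians(phi)),np.sin(np.radians(phi)); t=np.radians(th)
    ex=np.array([c*np.cos(t),s*np.cos(t),np.sin(t)]); ez=np.array([-c*np.sin(t),-s*np.sin(t),np.cos(t)])
    return np.array(lip)+.125*ex+.006*ez
def lipxy(phi,k,lx=0):
    a=np.radians(phi); return tray+lx*np.array([np.cos(ty),np.sin(ty)])+k*np.array([np.cos(a),np.sin(a)])
if __name__=="__main__":
    np.set_printoptions(precision=3,suppress=True)
    qp,e=ik([.5395,-.368,.012],Rdown(-88),[-.7,.5,1.7,0,.9,.9]);print('pick',qp,e)
    for flip in(0,1):
      for phi in range(-180,181,15):
        lip=np.r_[lipxy(phi,.02),.055]
        best=None
        for q0 in ([.2,.5,1.7,0,.9,1],[.2,.5,1.7,0,.9,-1],[.2,.5,1.7,0,.9,2.5],[.2,.5,1.7,0,.9,-2.5]):
            q=np.array(q0);out=[]
            for th in range(0,61,10):
                R=Rdown(phi-90,th) if not flip else Rdown(phi+90,-th)
                q,e=ik(tcp_from_lip(lip+[0,0,.0],phi,th),R,q)
                if e>2e-3: break
                out.append(th)
            if out and (best is None or out[-1]>best[0]): best=(out[-1],q)
        print(flip,phi,best)
E
python3 plan.py
```

```text
pick [-0.716  0.779  1.368  0.     0.995  0.82 ] 5.473416164747391e-10
0 -180 (60, array([ 0.046,  0.883,  1.164,  0.048,  2.141, -1.522]))
0 -165 (60, array([ 0.122,  0.888,  1.152, -0.144,  2.14 , -1.719]))
0 -150 (60, array([ 0.195,  0.877,  1.178, -0.327,  2.087, -1.905]))
0 -135 (60, array([ 0.265,  0.849,  1.24 , -0.49 ,  1.988, -2.063]))
0 -120 (60, array([ 0.33 ,  0.808,  1.332, -0.635,  1.855, -2.186]))
0 -105 (60, array([ 0.387,  0.756,  1.448, -0.77 ,  1.697, -2.275]))
0 -90 (0, array([-0.128,  0.457,  1.783, -0.186,  0.891,  3.11 ]))
0 -75 (10, array([ 0.   ,  0.467,  1.735, -0.403,  0.895,  3.11 ]))
0 -60 (20, array([ 0.11 ,  0.454,  1.761, -0.619,  0.823,  3.11 ]))
0 -45 (30, array([ 0.184,  0.414,  1.839, -0.835,  0.696,  3.11 ]))
0 -30 (30, array([ 0.181,  0.397,  1.921, -1.   ,  0.499,  3.1  ]))
0 -15 (30, array([ 0.133,  0.374,  1.972, -1.   ,  0.286,  2.866]))
0 0 (30, array([ 0.112,  0.364,  1.918, -0.394,  0.28 ,  2.046]))
0 15 (30, array([-0.024,  0.358,  1.989,  0.972,  0.28 ,  0.387]))
0 30 (60, array([-0.219,  0.386,  2.312,  2.124,  0.759, -1.136]))
0 45 (60
[... 1652 characters left out ...]
.998,  1.122,  0.38 , -3.11 ]))
1 45 (30, array([-0.051,  0.377,  1.925,  0.922,  0.582, -3.11 ]))
1 60 (30, array([-0.038,  0.395,  1.837,  0.752,  0.772, -3.11 ]))
1 75 (20, array([ 0.05 ,  0.447,  1.742,  0.543,  0.889, -3.11 ]))
1 90 (10, array([ 0.167,  0.477,  1.696,  0.33 ,  0.951, -3.11 ]))
1 105 (0, array([ 0.297,  0.484,  1.725,  0.11 ,  0.934, -3.11 ]))
1 120 (60, array([-0.24 ,  0.719,  1.532,  0.685,  1.723,  2.176]))
1 135 (60, array([-0.174,  0.776,  1.404,  0.547,  1.871,  2.086]))
1 150 (60, array([-0.103,  0.824,  1.296,  0.399,  1.997,  1.963]))
1 165 (60, array([-0.029,  0.86 ,  1.214,  0.232,  2.091,  1.806]))
1 180 (60, array([0.046, 0.882, 1.165, 0.048, 2.141, 1.62 ]))
```

```bash
python3 go.py .5395 -.368 .15 -88; python3 - <<'E'
from plan import *
np.set_printoptions(precision=3,suppress=True)
q=np.array([-.716,.779,1.368,0,.995,.82])
print(cr('top',0,0,1,[(537*.64,397*.64)],.0) if 0 else '')
# carry: tcp path with dish level tilt -8
N=12
a=np.array([.5395,-.368,.17]); l=np.r_[lipxy(183.4,.025),.075]; b=tcp_from_lip(l,183.4,-8); print('hover tcp',b)
for i in range(N+1):
    s=i/N; q,e=ik(a+(np.r_[b[:2],.17]-a)*s,Rdown(-88+181.4*s,-8),q); print(i,q,round(e,4))
for z in(.13,.1):
    q,e=ik(np.r_[b[:2],z],Rdown(93.4,-8),q);print(z,q,e)
l[2]=.06
for th in (0,10,20,30,40,50,60): x=tcp_from_lip(l,183.4,th);q,e=ik(x,Rdown(93.4,th),q);print(th,x,q,round(e,4))
E
```

```text
t 13.53 pos [0.5916 0.1493 0.2354] rpy [-45.11  -3.11 -89.93] F [-1.6 -0.  -2.4] op 0.0919 q [ 0.226  0.203  1.969 -0.774  0.282  2.448]
dx dy dz rx ry rz [0.5119, 0.043, -0.1173, -0.7824, -0.0108, 0.0646]

hover tcp [0.349 0.1   0.064]
0 [-0.671  0.692  1.077 -0.091  1.48   0.879] 0.0
1 [-0.626  0.611  1.226 -0.113  1.39   0.671] 0.0
2 [-0.579  0.535  1.363 -0.132  1.305  0.468] 0.0
3 [-0.53   0.462  1.488 -0.145  1.225  0.266] 0.0
4 [-0.479  0.391  1.603 -0.153  1.152  0.065] 0.0
5 [-0.425  0.325  1.706 -0.154  1.087 -0.138] 0.0
6 [-0.368  0.262  1.798 -0.149  1.03  -0.342] 0.0
7 [-0.308  0.203  1.879 -0.137  0.983 -0.547] 0.0
8 [-0.244  0.15   1.947 -0.118  0.945 -0.755] 0.0
9 [-0.175  0.103  2.004 -0.093  0.918 -0.961] 0.0
10 [-0.1    0.065  2.048 -0.064  0.9   -1.166] 0.0
11 [-0.019  0.036  2.079 -0.033  0.89  -1.366] 0.0
12 [ 0.069  0.017  2.098 -0.002  0.886 -1.56 ] 0.0
0.13 [ 0.069  0.086  2.165 -0.002  0.751 -1.56 ] 3.795290129414567e-10
0.1 [ 0.069  0.146  2.21  -0.002  0.646 -1.559] 5.235199719460481e-11
0 [0.348 0.1   0.066] [ 0.068  0.282  2.146  0.     0.713 -1.562] 0.0
10 [0.351 0.1   0.088] [ 0.067  0.336  1.983  0.002  0.997 -1.564] 0.0
20 [0.358 0.101 0.108] [ 0.066  0.418  1.82   0.002  1.253 -1.565] 0.0
30 [0.368 0.101 0.128] [ 0.065  0.517  1.656  0.003  1.492 -1.566] 0.0
40 [0.381 0.102 0.145] [ 0.064  0.628  1.494  0.003  1.718 -1.566] 0.0
50 [0.397 0.103 0.16 ] [ 0.064  0.747  1.333  0.004  1.935 -1.566] 0.0
60 [0.416 0.104 0.171] [ 0.064  0.871  1.174  0.004  2.143 -1.566] 0.0
```

Pouring with the handle towards the robot (dish yaw 183°) is feasible up to 60°. Now I move above the dish.

```bash
python3 -m creep '[{"dx":0.512,"dy":0.043,"dz":-0.117,"rx":-0.782,"ry":-0.011,"rz":0.065,"gripper":1},{"dx":0.512,"dy":0.043,"dz":-0.117,"rx":-0.782,"ry":-0.011,"rz":0.065,"gripper":1},{"dx":0.512,"dy":0.043,"dz":-0.117,"rx":-0.782,"ry":-0.011,"rz":0.065,"gripper":1},{"dx":0.512,"dy":0.043,"dz":-0.117,"rx":-0.782,"ry":-0.011,"rz":0.065,"gripper":1},{"dx":0.512,"dy":0.043,"dz":-0.117,"rx":-0.782,"ry":-0.011,"rz":0.065,"gripper":1},{"dx":0.512,"dy":0.043,"dz":-0.117,"rx":-0.782,"ry":-0.011,"rz":0.065,"gripper":1},{"dx":0.512,"dy":0.043,"dz":-0.117,"rx":-0.782,"ry":-0.011,"rz":0.065,"gripper":1},{"dx":0.512,"dy":0.043,"dz":-0.117,"rx":-0.782,"ry":-0.011,"rz":0.065,"gripper":1},{"dx":0.512,"dy":0.043,"dz":-0.117,"rx":-0.782,"ry":-0.011,"rz":0.065,"gripper":1},{"dx":0.512,"dy":0.043,"dz":-0.117,"rx":-0.782,"ry":-0.011,"rz":0.065,"gripper":1},{"dx":0.512,"dy":0.043,"dz":-0.117,"rx":-0.782,"ry":-0.011,"rz":0.065,"gripper":1}]' 25; python3 go.py .5395 -.368 .06 -88; python3 - <<'E'
from h import *
im,d=grab('scene',10);crop(im,110,210,230,330,5,'pics/s10.png')
E
```

```text
time: 14.9
tool_pos: [0.5414, -0.3707, 0.1505]
tool_rot: [-1.568, 0.006, -1.535]
contact_force: [-1.0, 0.3, -0.3]
opening: 0.0918
t 14.90 pos [ 0.5414 -0.3707  0.1505] rpy [-89.83   0.32 -87.98] F [-1.   0.3 -0.3] op 0.0918 q [-0.72   0.638  1.223  0.006  1.282  0.814]
dx dy dz rx ry rz [-0.0022, 0.0905, -0.0021, -0.0029, 0.0004, -0.0056]
```

View pics/s10.png

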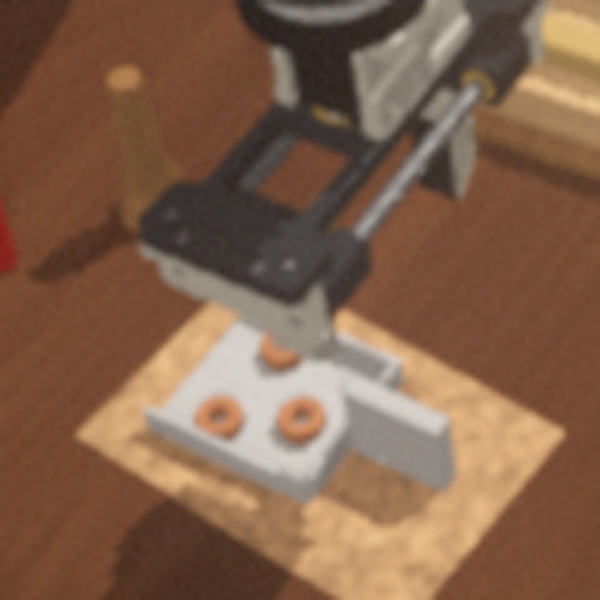

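```bash
python3 - <<'E'
from h import *
print(cr('scene',110,210,5,[(348,380),(445,422)],.051).round(4))
im,d=load('scene',10);P=cloud('scene',d)
m=(P[...,2]>.03)&(P[...,2]<.056)&(d>.3);m[:275]=0;m[:, :175]=0;m[:,205:]=0;m[310:]=0
q=P[m&(P[...,2]>.047)];print(len(q),q.mean(0),q.min(0),q.max(0))
im,d=load('top',0);P=cloud('top',d);m=(P[...,2]>.044)&(P[...,2]<.06)&(d>.3);mm=np.zeros_like(m);mm[178:200,355:372]=1;q=P[m&mm];print(len(q),q.mean(0),q.min(0),q.max(0))
E
```

```text
[[ 0.5094 -0.3652  0.051 ]
 [ 0.5626 -0.3633  0.051 ]]
108 [ 0.53843081 -0.36729547  0.05036668] [ 0.51111835 -0.37397294  0.04746536] [ 0.56633641 -0.35988607  0.05398023]
70 [ 0.53581958 -0.36530408  0.05128016] [ 0.51130228 -0.37229155  0.04449856] [ 0.56090032 -0.35965943  0.05750512]
```

```bash
python3 -m creep '[{"dx":-0.003,"dy":0.04,"dz":-0.002,"rx":0,"ry":0,"rz":-0.005,"gripper":1},{"dx":-0.003,"dy":0.08,"dz":-0.002,"rx":0,"ry":0,"rz":-0.005,"gripper":1},{"dx":-0.003,"dy":0.12,"dz":-0.002,"rx":0,"ry":0,"rz":-0.005,"gripper":1},{"dx":-0.003,"dy":0.138,"dz":-0.002,"rx":0,"ry":0,"rz":-0.005,"gripper":1},{"dx":-0.003,"dy":0.138,"dz":-0.002,"rx":0,"ry":0,"rz":-0.005,"gripper":1}]' 40; python3 go.py .539 -.367 .012 -88; python3 - <<'E'
from h import *
im,d=grab('scene',11);crop(im,110,210,230,330,5,'pics/s11.png')
E
```

```text
time: 15.58
tool_pos: [0.541, -0.365, 0.0147]
tool_rot: [-1.568, -0.002, -1.533]
contact_force: [0.4, 0.7, 0.3]
opening: 0.0919
t 15.57 pos [ 0.541  -0.365   0.0147] rpy [-89.86  -0.14 -87.84] F [0.4 0.7 0.3] op 0.0919 q [-0.711  0.773  1.372 -0.     0.994  0.822]
dx dy dz rx ry rz [0.0019, 0.0027, -0.002, -0.0025, 0.0029, 0.0025]
```

View pics/s11.png

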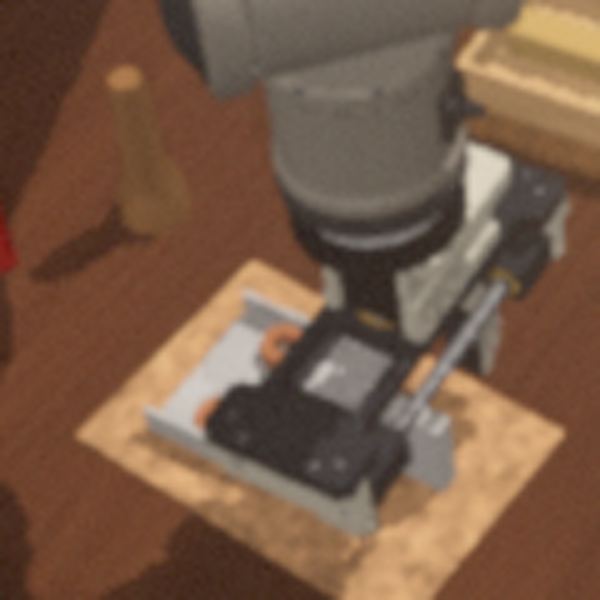

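```bash
python3 -m creep '[{"dx":0.002,"dy":0.002,"dz":-0.001,"rx":0,"ry":0,"rz":0,"gripper":0},{"dx":0.002,"dy":0.002,"dz":-0.001,"rx":0,"ry":0,"rz":0,"gripper":0},{"dx":0.002,"dy":0.002,"dz":-0.001,"rx":0,"ry":0,"rz":0,"gripper":0},{"dx":0.002,"dy":0.002,"dz":-0.001,"rx":0,"ry":0,"rz":0,"gripper":0},{"dx":0.002,"dy":0.002,"dz":-0.001,"rx":0,"ry":0,"rz":0,"gripper":0},{"dx":0.002,"dy":0.002,"dz":-0.001,"rx":0,"ry":0,"rz":0,"gripper":0},{"dx":0.002,"dy":0.002,"dz":-0.001,"rx":0,"ry":0,"rz":0,"gripper":0},{"dx":0.002,"dy":0.002,"dz":-0.001,"rx":0,"ry":0,"rz":0,"gripper":0},{"dx":0.002,"dy":0.002,"dz":-0.001,"rx":0,"ry":0,"rz":0,"gripper":0},{"dx":0.002,"dy":0.002,"dz":-0.001,"rx":0,"ry":0,"rz":0,"gripper":0},{"dx":0.002,"dy":0.002,"dz":-0.001,"rx":0,"ry":0,"rz":0,"gripper":0},{"dx":0.002,"dy":0.002,"dz":-0.001,"rx":0,"ry":0,"rz":0,"gripper":0}]' 40; python3 go.py
```

```text
time: 17.12
tool_pos: [0.5401, -0.3684, 0.0136]
tool_rot: [-1.567, -0.005, -1.534]
contact_force: [-1.1, 0.2, 0.6]
opening: 0.012
t 17.12 pos [ 0.5401 -0.3684  0.0136] rpy [-89.79  -0.26 -87.92] F [-1.1  0.2  0.6] op 0.012 q [-7.150e-01  7.750e-01  1.371e+00 -1.000e-03  9.900e-01  8.200e-01]
```

```bash
python3 -m creep '[{"dx":0,"dy":-0.004,"dz":0,"rx":0,"ry":0,"rz":0,"gripper":0},{"dx":0,"dy":-0.012,"dz":0,"rx":0,"ry":0,"rz":0,"gripper":0},{"dx":0,"dy":-0.024,"dz":0,"rx":-0.02,"ry":0,"rz":0,"gripper":0},{"dx":0,"dy":-0.038,"dz":0,"rx":-0.05,"ry":0,"rz":0,"gripper":0},{"dx":0,"dy":-0.054,"dz":0,"rx":-0.08,"ry":0,"rz":0,"gripper":0},{"dx":0,"dy":-0.072,"dz":0,"rx":-0.1,"ry":0,"rz":0,"gripper":0},{"dx":0,"dy":-0.09,"dz":0,"rx":-0.12,"ry":0,"rz":0,"gripper":0},{"dx":0,"dy":-0.108,"dz":0,"rx":-0.14,"ry":0,"rz":0,"gripper":0},{"dx":0,"dy":-0.126,"dz":0,"rx":-0.14,"ry":0,"rz":0,"gripper":0},{"dx":0,"dy":-0.142,"dz":0,"rx":-0.14,"ry":0,"rz":0,"gripper":0},{"dx":0,"dy":-0.154,"dz":0,"rx":-0.14,"ry":0,"rz":0,"gripper":0},{"dx":0,"dy":-0.162,"dz":0,"rx":-0.14,"ry":0,"rz":0,"gripper":0},{"dx":0,"dy":-0.162,"dz":0,"rx":-0.14,"ry":0,"rz":0,"gripper":0}]' 40; python3 go.py; python3 - <<'E'
from h import *
im,d=grab('scene',12);crop(im,90,170,230,310,5,'pics/s12.png')
import go,numpy as np
from plan import *
np.set_printoptions(precision=3,suppress=True)
b=tcp_from_lip(np.r_[lipxy(183.4,.025),.08],183.4,-8)
s=go.status.observe();a=s['tool_pos']
# first half/second half targets: halfway
for f in(.25,.5,.75,1):
    r=go.rel(np.r_[a[:2]+(b[:2]-a[:2])*f,a[2]],Rdown(-88+181.4*f,-8)); print(f,r.tolist())
E
```

```text
time: 18.75
tool_pos: [0.5396, -0.3679, 0.1761]
tool_rot: [-1.706, -0.005, -1.535]
contact_force: [-0.3, -0.2, -1.9]
opening: 0.0117
t 18.75 pos [ 0.5396 -0.3679  0.1761] rpy [-97.77  -0.31 -87.92] F [-0.3 -0.2 -1.9] op 0.0117 q [-0.67   0.683  1.076 -0.092  1.483  0.878]
0.25 [-0.1186, 0.0054, -0.0431, -0.0012, -0.7833, -0.1044]
0.5 [-0.2372, 0.0107, -0.0862, 0.0011, -1.5671, -0.2141]
0.75 [-0.3558, 0.0161, -0.1293, 0.0039, -2.3509, -0.3243]
1 [-0.4744, 0.0215, -0.1723, -0.0072, 3.0888, 0.4291]
```

View pics/s12.png

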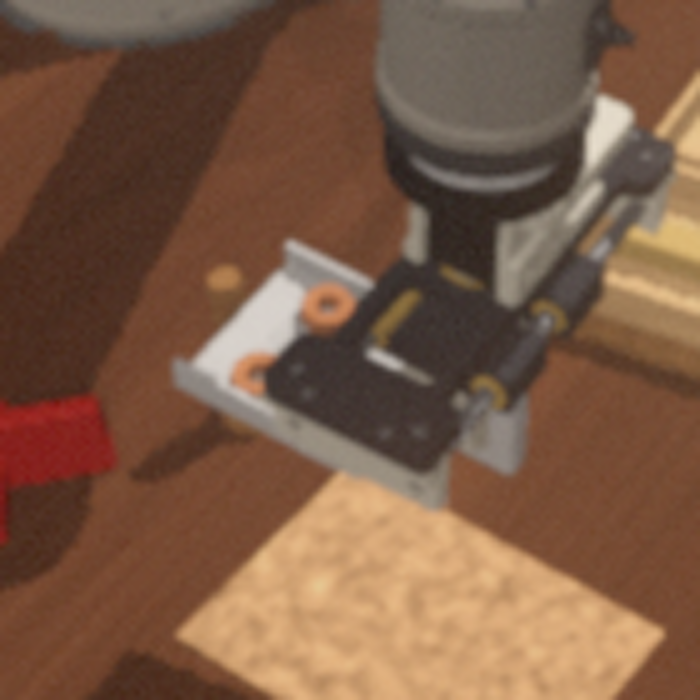

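```bash
python3 -m creep '[{"dx":-0.005,"dy":0,"dz":-0.002,"rx":0,"ry":-0.03,"rz":-0.004,"gripper":0},{"dx":-0.014,"dy":0,"dz":-0.005,"rx":0,"ry":-0.09,"rz":-0.012,"gripper":0},{"dx":-0.028,"dy":0.001,"dz":-0.01,"rx":0,"ry":-0.19,"rz":-0.026,"gripper":0},{"dx":-0.045,"dy":0.002,"dz":-0.016,"rx":0,"ry":-0.3,"rz":-0.041,"gripper":0},{"dx":-0.064,"dy":0.003,"dz":-0.023,"rx":0,"ry":-0.42,"rz":-0.057,"gripper":0},{"dx":-0.083,"dy":0.004,"dz":-0.03,"rx":0,"ry":-0.55,"rz":-0.075,"gripper":0},{"dx":-0.102,"dy":0.005,"dz":-0.037,"rx":0,"ry":-0.67,"rz":-0.092,"gripper":0},{"dx":-0.121,"dy":0.006,"dz":-0.044,"rx":0,"ry":-0.8,"rz":-0.109,"gripper":0},{"dx":-0.14,"dy":0.007,"dz":-0.051,"rx":0,"ry":-0.92,"rz":-0.126,"gripper":0},{"dx":-0.159,"dy":0.008,"dz":-0.058,"rx":0,"ry":-1.05,"rz":-0.143,"gripper":0},{"dx":-0.178,"dy":0.009,"dz":-0.065,"rx":0,"ry":-1.18,"rz":-0.161,"gripper":0},{"dx":-0.194,"dy":0.009,"dz":-0.071,"rx":0,"ry":-1.29,"rz":-0.176,"gripper":0},{"dx":-0.211,"dy":0.01,"dz":-0.077,"rx":0,"ry":-1.4,"rz":-0.191,"gripper":0},{"dx":-0.223,"dy":0.01,"dz":-0.081,"rx":0,"ry":-1.48,"rz":-0.202,"gripper":0},{"dx":-0.232,"dy":0.011,"dz":-0.085,"rx":0,"ry":-1.54,"rz":-0.21,"gripper":0},{"dx":-0.237,"dy":0.011,"dz":-0.086,"rx":0,"ry":-1.567,"rz":-0.214,"gripper":0}]' 40; python3 go.py .349 .1 .176 93.4 -8
```

```text
time: 20.8
tool_pos: [0.4434, -0.1332, 0.175]
tool_rot: [-1.711, 0.002, 0.049]
contact_force: [0.1, -1.3, -1.4]
opening: 0.0117
t 20.80 pos [ 0.4434 -0.1332  0.175 ] rpy [-9.802e+01  9.000e-02  2.820e+00] F [ 0.1 -1.3 -1.4] op 0.0117 q [-0.367  0.255  1.792 -0.149  1.044 -0.344]
dx dy dz rx ry rz [-0.0828, -0.034, 0.2351, -0.001, -1.5653, -0.2216]
```

```bash
python3 -m creep '[{"dx":-0.002,"dy":-0.001,"dz":0.005,"rx":0,"ry":-0.03,"rz":-0.004,"gripper":0},{"dx":-0.005,"dy":-0.002,"dz":0.014,"rx":0,"ry":-0.09,"rz":-0.013,"gripper":0},{"dx":-0.01,"dy":-0.004,"dz":0.028,"rx":0,"ry":-0.19,"rz":-0.027,"gripper":0},{"dx":-0.016,"dy":-0.006,"dz":0.045,"rx":0,"ry":-0.3,"rz":-0.042,"gripper":0},{"dx":-0.022,"dy":-0.009,"dz":0.063,"rx":0,"ry":-0.42,"rz":-0.06,"gripper":0},{"dx":-0.029,"dy":-0.012,"dz":0.082,"rx":0,"ry":-0.55,"rz":-0.078,"gripper":0},{"dx":-0.036,"dy":-0.015,"dz":0.101,"rx":0,"ry":-0.67,"rz":-0.095,"gripper":0},{"dx":-0.042,"dy":-0.017,"dz":0.12,"rx":0,"ry":-0.8,"rz":-0.113,"gripper":0},{"dx":-0.049,"dy":-0.02,"dz":0.139,"rx":0,"ry":-0.92,"rz":-0.13,"gripper":0},{"dx":-0.056,"dy":-0.023,"dz":0.157,"rx":0,"ry":-1.05,"rz":-0.149,"gripper":0},{"dx":-0.062,"dy":-0.026,"dz":0.176,"rx":0,"ry":-1.18,"rz":-0.167,"gripper":0},{"dx":-0.068,"dy":-0.028,"dz":0.193,"rx":0,"ry":-1.29,"rz":-0.183,"gripper":0},{"dx":-0.074,"dy":-0.03,"dz":0.209,"rx":0,"ry":-1.4,"rz":-0.198,"gripper":0},{"dx":-0.078,"dy":-0.032,"dz":0.221,"rx":0,"ry":-1.48,"rz":-0.21,"gripper":0},{"dx":-0.081,"dy":-0.033,"dz":0.23,"rx":0,"ry":-1.54,"rz":-0.218,"gripper":0},{"dx":-0.083,"dy":-0.034,"dz":0.235,"rx":0,"ry":-1.565,"rz":-0.222,"gripper":0},{"dx":-0.083,"dy":-0.034,"dz":0.235,"rx":0,"ry":-1.565,"rz":-0.222,"gripper":0}]' 40; python3 go.py; python3 - <<'E'
from h import *
im,d=grab('scene',13);crop(im,150,90,330,230,4,'pics/s13.png')
im,d=grab('top',13);crop(im,160,130,320,250,5,'pics/t13.png')
E
```

```text
time: 22.92
tool_pos: [0.35, 0.0993, 0.1761]
tool_rot: [-1.711, -0.0, 1.628]
contact_force: [0.5, -0.3, -1.1]
opening: 0.0115
t 22.93 pos [0.35   0.0993 0.1761] rpy [-9.804e+01 -2.000e-02  9.327e+01] F [ 0.5 -0.3 -1.1] op 0.0115 q [ 6.600e-02  1.000e-02  2.086e+00 -1.000e-03  9.050e-01 -1.561e+00]
```

View pics/s13.png

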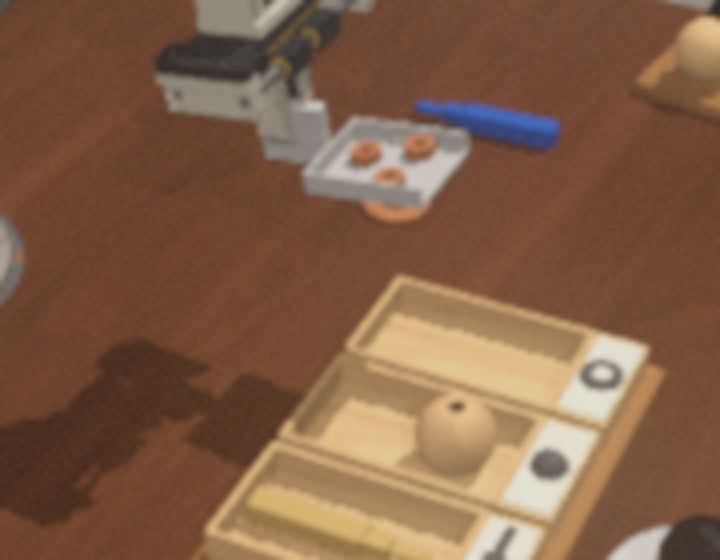

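View pics/t13.png

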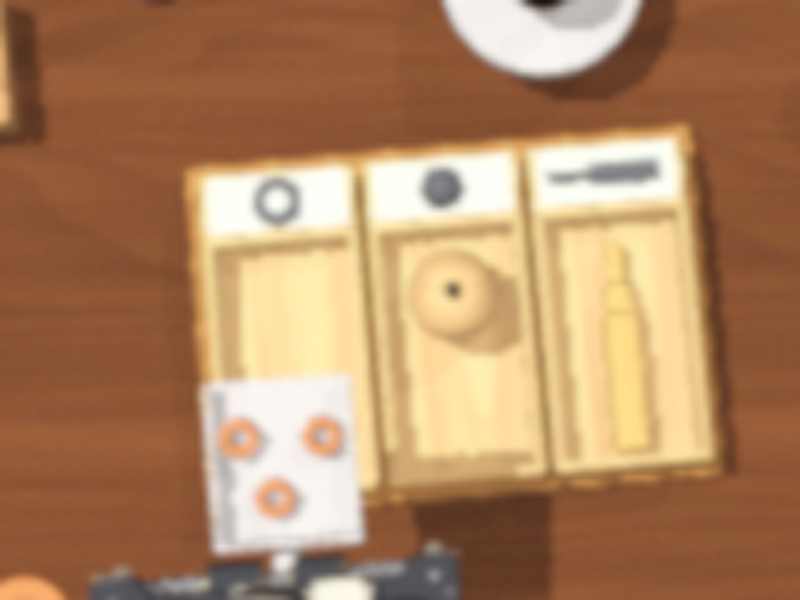

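```bash
python3 - <<'E'
from h import *
import go; from plan import *
print(cr('top',160,130,5,[(205,385),(352,377)],.19).mean(0),'expect',lipxy(183.4,.025))
l=np.r_[lipxy(183.4,.025),.065]
for th in(0,10,20,30,40,50,55): print(th,go.rel(tcp_from_lip(l,183.4,th),Rdown(93.4,th)).tolist())
E
```

```text
[0.47564114 0.10399954 0.19      ] expect [0.473044   0.10751734]
0 [0.0011, 0.1038, 0.0166, 0.1404, -0.003, 0.0]
10 [0.0011, 0.0828, 0.0107, 0.3149, -0.003, 0.0003]
20 [0.0012, 0.0632, 0.0012, 0.4894, -0.003, 0.0005]
30 [0.0012, 0.0455, -0.0116, 0.664, -0.003, 0.0008]
40 [0.0012, 0.0303, -0.0272, 0.8385, -0.0029, 0.0011]
50 [0.0013, 0.018, -0.0452, 1.013, -0.0028, 0.0013]
55 [0.0013, 0.0131, -0.055, 1.1003, -0.0028, 0.0015]
```

```bash
python3 -m creep '[{"dx":0.001,"dy":0.008,"dz":0.001,"rx":0,"ry":0,"rz":0,"gripper":0},{"dx":0.002,"dy":0.024,"dz":0.004,"rx":0.02,"ry":0,"rz":0,"gripper":0},{"dx":0.003,"dy":0.044,"dz":0.007,"rx":0.05,"ry":0,"rz":0,"gripper":0},{"dx":0.004,"dy":0.064,"dz":0.011,"rx":0.08,"ry":0,"rz":0,"gripper":0},{"dx":0.004,"dy":0.084,"dz":0.014,"rx":0.11,"ry":0,"rz":0,"gripper":0},{"dx":0.004,"dy":0.098,"dz":0.016,"rx":0.13,"ry":0,"rz":0,"gripper":0},{"dx":0.004,"dy":0.104,"dz":0.017,"rx":0.14,"ry":0,"rz":0,"gripper":0},{"dx":0.004,"dy":0.104,"dz":0.017,"rx":0.14,"ry":0,"rz":0,"gripper":0}]' 40; python3 - <<'E'
from h import *
im,d=grab('scene',14);crop(im,180,90,340,210,5,'pics/s14.png')
import go; from plan import *
l=np.r_[lipxy(183.4,.025),.065]; l[1]+=.003
print(go.status.observe()['tool_pos'])
for th in(10,20,25,30,35,40,45,50,55): print(th,go.rel(tcp_from_lip(l,183.4,th),Rdown(93.4,th)).round(3).tolist())
E
```

```text
time: 24.02
tool_pos: [0.3474, 0.1031, 0.0701]
tool_rot: [-1.57, -0.0, 1.628]
contact_force: [0.5, -0.9, -1.7]
opening: 0.0119
[0.34758111 0.10313576 0.07053128]
10 [-0.0, -0.022, -0.004, 0.174, -0.002, 0.001]
20 [-0.0, -0.043, -0.01, 0.349, -0.002, 0.001]
25 [-0.0, -0.053, -0.015, 0.436, -0.002, 0.001]
30 [0.0, -0.062, -0.02, 0.524, -0.002, 0.001]
35 [0.0, -0.071, -0.027, 0.611, -0.002, 0.001]
40 [0.0, -0.079, -0.034, 0.698, -0.002, 0.001]
45 [0.0, -0.087, -0.042, 0.785, -0.002, 0.001]
50 [0.0, -0.094, -0.05, 0.872, -0.002, 0.002]
55 [0.0, -0.1, -0.059, 0.96, -0.002, 0.002]
```

View pics/s14.png

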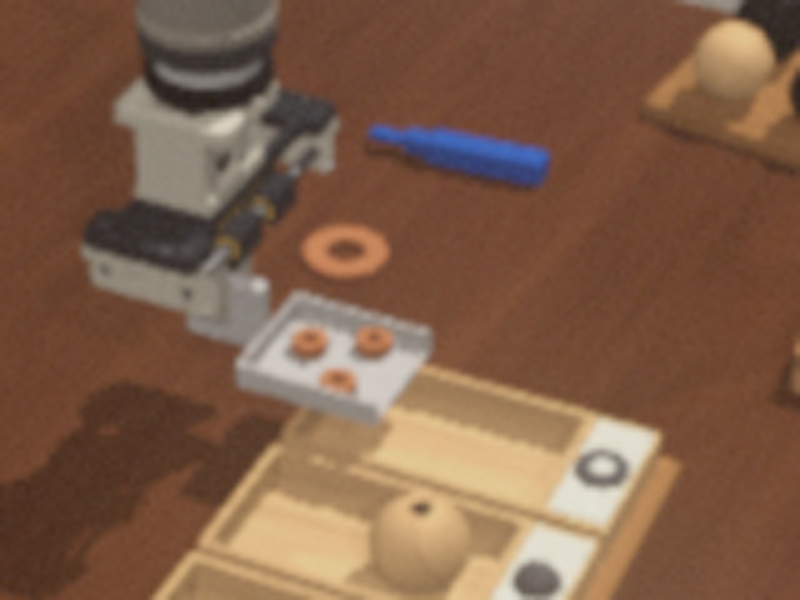

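```bash
python3 -m creep '[{"dx":0,"dy":-0.011,"dz":-0.002,"rx":0.087,"ry":0,"rz":0,"gripper":0},{"dx":0,"dy":-0.022,"dz":-0.004,"rx":0.174,"ry":0,"rz":0,"gripper":0},{"dx":0,"dy":-0.033,"dz":-0.007,"rx":0.26,"ry":0,"rz":0,"gripper":0},{"dx":0,"dy":-0.043,"dz":-0.01,"rx":0.349,"ry":0,"rz":0,"gripper":0},{"dx":0,"dy":-0.048,"dz":-0.012,"rx":0.392,"ry":0,"rz":0,"gripper":0},{"dx":0,"dy":-0.053,"dz":-0.015,"rx":0.436,"ry":0,"rz":0,"gripper":0},{"dx":0,"dy":-0.058,"dz":-0.017,"rx":0.48,"ry":0,"rz":0,"gripper":0},{"dx":0,"dy":-0.062,"dz":-0.02,"rx":0.524,"ry":0,"rz":0,"gripper":0},{"dx":0,"dy":-0.067,"dz":-0.023,"rx":0.568,"ry":0,"rz":0,"gripper":0},{"dx":0,"dy":-0.071,"dz":-0.027,"rx":0.611,"ry":0,"rz":0,"gripper":0}]' 40; python3 - <<'E'
from h import *
im,d=grab('scene',15);crop(im,180,90,340,210,5,'pics/s15.png')
import go; from plan import *
l=np.r_[lipxy(183.4,.025),.065]; l[1]+=.003
print(go.status.observe()['tool_pos'])
for th in(40,45,50,55): print(th,go.rel(tcp_from_lip(l,183.4,th),Rdown(93.4,th)).round(3).tolist())
E
```

```text
time: 25.32
tool_pos: [0.3751, 0.1047, 0.1423]
tool_rot: [-0.961, -0.0, 1.628]
contact_force: [-0.4, 0.3, -2.1]
opening: 0.012
[0.37597876 0.10465445 0.14205783]
40 [0.0, -0.01, 0.0, 0.088, -0.002, 0.002]
45 [0.0, -0.02, -0.002, 0.175, -0.002, 0.002]
50 [0.0, -0.031, -0.005, 0.262, -0.002, 0.002]
55 [0.0, -0.041, -0.008, 0.349, -0.002, 0.002]
```

View pics/s15.png

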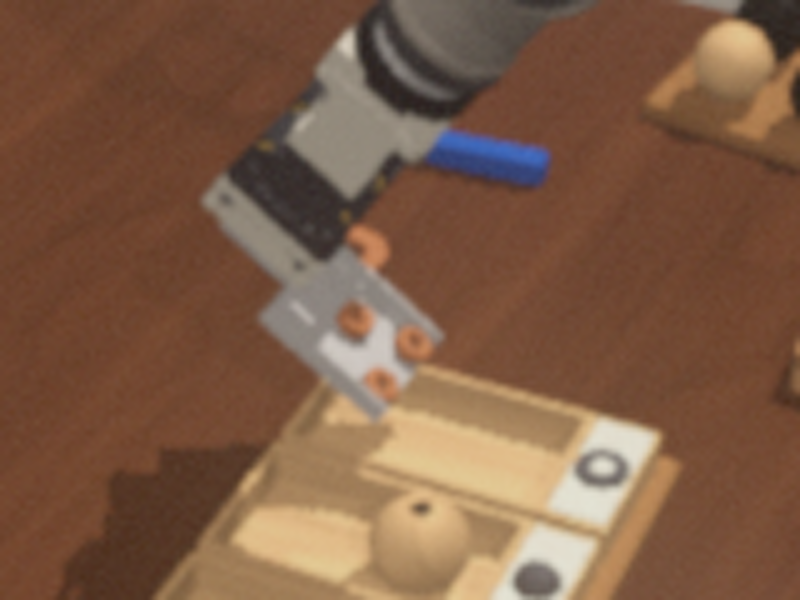

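```bash
python3 -m creep '[{"dx":0,"dy":-0.005,"dz":0,"rx":0.044,"ry":0,"rz":0,"gripper":0},{"dx":0,"dy":-0.01,"dz":0,"rx":0.088,"ry":0,"rz":0,"gripper":0},{"dx":0,"dy":-0.015,"dz":-0.001,"rx":0.131,"ry":0,"rz":0,"gripper":0},{"dx":0,"dy":-0.02,"dz":-0.002,"rx":0.175,"ry":0,"rz":0,"gripper":0},{"dx":0,"dy":-0.02,"dz":-0.002,"rx":0.175,"ry":0,"rz":0,"gripper":0},{"dx":0,"dy":-0.02,"dz":-0.002,"rx":0.175,"ry":0,"rz":0,"gripper":0}]' 40; python3 - <<'E'
from h import *
im,d=grab('scene',16);crop(im,180,90,340,210,5,'pics/s16.png')
import go; from plan import *
E
```

```text
time: 26.12
tool_pos: [0.3875, 0.1054, 0.1571]
tool_rot: [-0.787, -0.0, 1.628]
contact_force: [-0.2, -1.0, -1.4]
opening: 0.0117
```

View pics/s16.png

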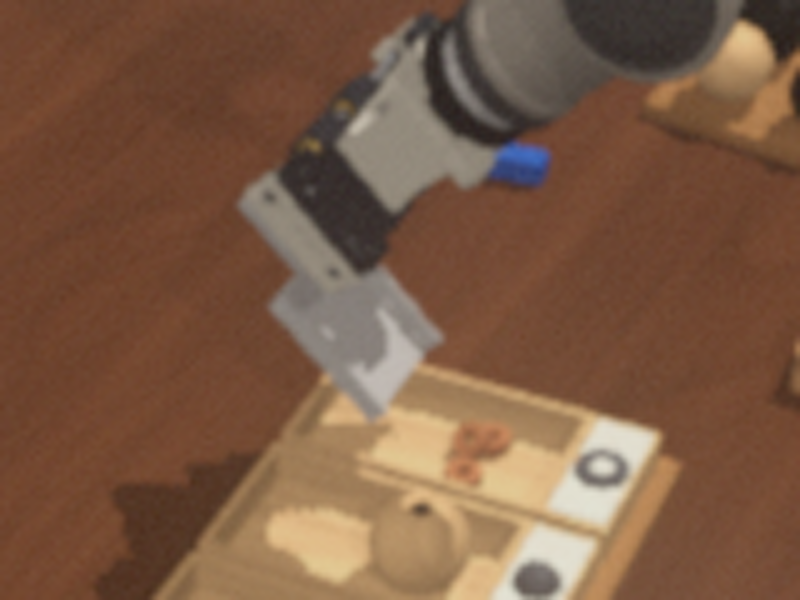

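All three spacers are in the ring tray, at crop (468,438), (497,437) and (465,470), and the dish is empty. Now I level the dish and carry it back.

```bash
python3 go.py .355 .1 .18 93.4 0
```

```text
t 26.18 pos [0.3874 0.1054 0.1572] rpy [-4.506e+01 -2.000e-02  9.327e+01] F [ 0.8  0.5 -1.2] op 0.012 q [ 0.068  0.678  1.414  0.008  1.834 -1.561]
dx dy dz rx ry rz [-0.0035, 0.0069, 0.0393, -0.7843, -0.002, 0.0013]
```

```bash
python3 -m creep '[{"dx":0,"dy":0.001,"dz":0.005,"rx":-0.1,"ry":0,"rz":0,"gripper":0},{"dx":-0.001,"dy":0.003,"dz":0.014,"rx":-0.27,"ry":0,"rz":0,"gripper":0},{"dx":-0.002,"dy":0.005,"dz":0.022,"rx":-0.44,"ry":0,"rz":0,"gripper":0},{"dx":-0.003,"dy":0.006,"dz":0.031,"rx":-0.61,"ry":0,"rz":0,"gripper":0},{"dx":-0.004,"dy":0.007,"dz":0.039,"rx":-0.784,"ry":0,"rz":0,"gripper":0},{"dx":-0.004,"dy":0.007,"dz":0.039,"rx":-0.784,"ry":0,"rz":0,"gripper":0},{"dx":-0.004,"dy":0.007,"dz":0.039,"rx":-0.784,"ry":0,"rz":0,"gripper":0}]' 40; python3 go.py .46 -.15 .18 2; python3 - <<'E'
from h import *
im,d=grab('scene',17);crop(im,180,90,340,210,5,'pics/s17.png')
E
```

```text
time: 27.05
tool_pos: [0.3559, 0.0996, 0.1802]
tool_rot: [-1.57, -0.0, 1.628]
contact_force: [0.2, 0.5, -1.0]
opening: 0.0117
t 27.05 pos [0.3559 0.0996 0.1802] rpy [-8.995e+01 -2.000e-02  9.326e+01] F [ 0.2  0.5 -1. ] op 0.0117 q [ 6.400e-02  9.800e-02  1.966e+00  1.000e-03  1.078e+00 -1.564e+00]
dx dy dz rx ry rz [-0.2551, 0.0, -0.0897, -0.0011, 1.5928, -0.0004]
```

View pics/s17.png

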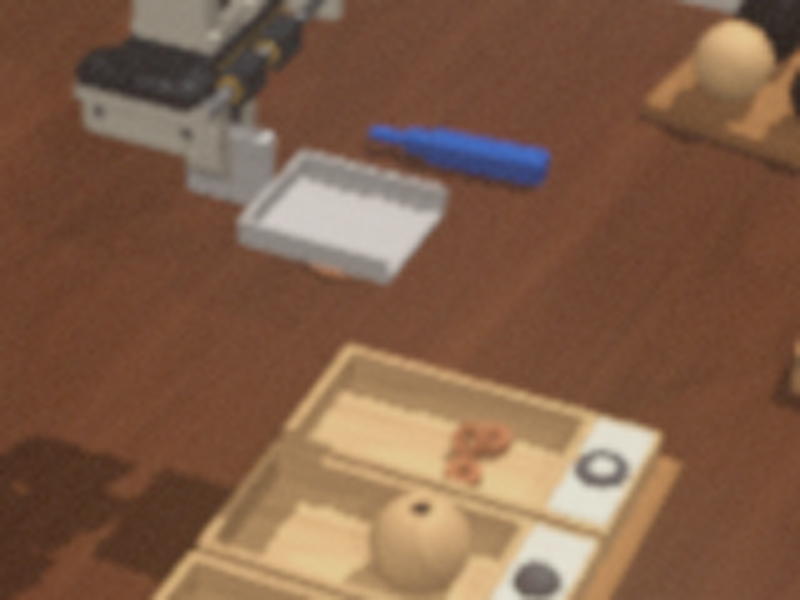

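```bash
python3 -m creep '[{"dx":-0.01,"dy":0,"dz":-0.004,"rx":0,"ry":0.06,"rz":0,"gripper":0},{"dx":-0.033,"dy":0,"dz":-0.012,"rx":0,"ry":0.2,"rz":0,"gripper":0},{"dx":-0.06,"dy":0,"dz":-0.021,"rx":0,"ry":0.37,"rz":0,"gripper":0},{"dx":-0.087,"dy":0,"dz":-0.031,"rx":0,"ry":0.54,"rz":0,"gripper":0},{"dx":-0.114,"dy":0,"dz":-0.04,"rx":0,"ry":0.71,"rz":0,"gripper":0},{"dx":-0.141,"dy":0,"dz":-0.05,"rx":0,"ry":0.88,"rz":0,"gripper":0},{"dx":-0.168,"dy":0,"dz":-0.059,"rx":0,"ry":1.05,"rz":0,"gripper":0},{"dx":-0.195,"dy":0,"dz":-0.069,"rx":0,"ry":1.22,"rz":0,"gripper":0},{"dx":-0.222,"dy":0,"dz":-0.078,"rx":0,"ry":1.39,"rz":0,"gripper":0},{"dx":-0.245,"dy":0,"dz":-0.086,"rx":0,"ry":1.53,"rz":0,"gripper":0},{"dx":-0.255,"dy":0,"dz":-0.09,"rx":0,"ry":1.593,"rz":0,"gripper":0}]' 40; python3 go.py .540 -.368 .12 -88
```

```text
time: 28.48
tool_pos: [0.4605, -0.1523, 0.1782]
tool_rot: [-1.57, 0.003, 0.028]
contact_force: [0.4, 0.8, -1.4]
opening: 0.0117
t 28.48 pos [ 0.4605 -0.1523  0.1782] rpy [-89.94   0.19   1.6 ] F [ 0.4  0.8 -1.4] op 0.0117 q [-4.770e-01  3.110e-01  1.692e+00 -1.000e-03  1.143e+00 -5.050e-01]
dx dy dz rx ry rz [0.0736, 0.0578, -0.2179, 0.0018, 1.5638, -0.0034]
```

```bash
python3 -m creep '[{"dx":0.003,"dy":0,"dz":-0.009,"rx":0,"ry":0.06,"rz":0,"gripper":0},{"dx":0.009,"dy":0,"dz":-0.028,"rx":0,"ry":0.2,"rz":0,"gripper":0},{"dx":0.017,"dy":0,"dz":-0.051,"rx":0,"ry":0.37,"rz":0,"gripper":0},{"dx":0.025,"dy":0,"dz":-0.075,"rx":0,"ry":0.54,"rz":0,"gripper":0},{"dx":0.033,"dy":0,"dz":-0.098,"rx":0,"ry":0.71,"rz":0,"gripper":0},{"dx":0.041,"dy":0,"dz":-0.122,"rx":0,"ry":0.88,"rz":0,"gripper":0},{"dx":0.049,"dy":0,"dz":-0.146,"rx":0,"ry":1.05,"rz":0,"gripper":0},{"dx":0.057,"dy":0,"dz":-0.169,"rx":0,"ry":1.22,"rz":0,"gripper":0},{"dx":0.065,"dy":0,"dz":-0.193,"rx":0,"ry":1.38,"rz":0,"gripper":0},{"dx":0.071,"dy":0.005,"dz":-0.212,"rx":0,"ry":1.52,"rz":0,"gripper":0},{"dx":0.074,"dy":0.02,"dz":-0.218,"rx":0,"ry":1.565,"rz":0,"gripper":0},{"dx":0.074,"dy":0.058,"dz":-0.218,"rx":0,"ry":1.565,"rz":0,"gripper":0},{"dx":0.074,"dy":0.058,"dz":-0.218,"rx":0,"ry":1.565,"rz":0,"gripper":0},{"dx":0.074,"dy":0.058,"dz":-0.218,"rx":0,"ry":1.565,"rz":0,"gripper":0}]' 40; python3 go.py .537 -.369 .0205 -88;python3 - <<'E'
from h import *
im,d=grab('scene',18);crop(im,90,190,230,330,5,'pics/s18.png')
E
```

```text
time: 30.22
tool_pos: [0.5415, -0.3661, 0.1215]
tool_rot: [-1.572, 0.0, -1.531]
contact_force: [0.9, 0.4, -0.5]
opening: 0.0118
t 30.23 pos [ 0.5415 -0.3661  0.1215] rpy [-9.008e+01  1.000e-02 -8.774e+01] F [ 0.9  0.4 -0.5] op 0.0118 q [-7.110e-01  6.590e-01  1.268e+00 -1.000e-03  1.216e+00  8.210e-01]
dx dy dz rx ry rz [0.0028, 0.101, -0.0045, 0.0015, 0.0045, -0.0002]
```

View pics/s18.png

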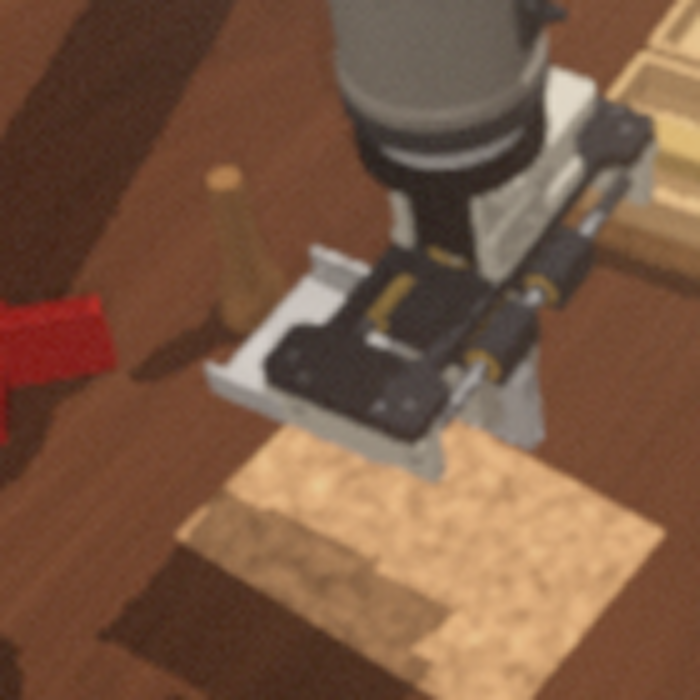

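```bash
python3 -m creep '[{"dx":0.002,"dy":0.03,"dz":0,"rx":0.001,"ry":0.003,"rz":0,"gripper":0},{"dx":0.004,"dy":0.06,"dz":0,"rx":0.001,"ry":0.003,"rz":0,"gripper":0},{"dx":0.005,"dy":0.082,"dz":0,"rx":0.001,"ry":0.003,"rz":0,"gripper":0},{"dx":0.005,"dy":0.094,"dz":0,"rx":0.001,"ry":0.003,"rz":0,"gripper":0},{"dx":0.005,"dy":0.101,"dz":0,"rx":0.001,"ry":0.003,"rz":0,"gripper":0},{"dx":0.005,"dy":0.104,"dz":0,"rx":0.001,"ry":0.003,"rz":0,"gripper":0},{"dx":0.005,"dy":0.106,"dz":0,"rx":0.001,"ry":0.003,"rz":0,"gripper":0}]' 40; python3 go.py;python3 - <<'E'
from h import *
im,d=grab('scene',19);crop(im,90,190,230,330,5,'pics/s19.png')
E
```

```text
time: 31.15
tool_pos: [0.5417, -0.3704, 0.0158]
tool_rot: [-1.57, -0.0, -1.533]
contact_force: [0.3, -0.0, -0.7]
opening: 0.0117
t 31.15 pos [ 0.5417 -0.3704  0.0158] rpy [-8.998e+01 -3.000e-02 -8.785e+01] F [ 0.3 -0.  -0.7] op 0.0117 q [-0.716  0.778  1.356 -0.     1.007  0.817]
```

View pics/s19.png

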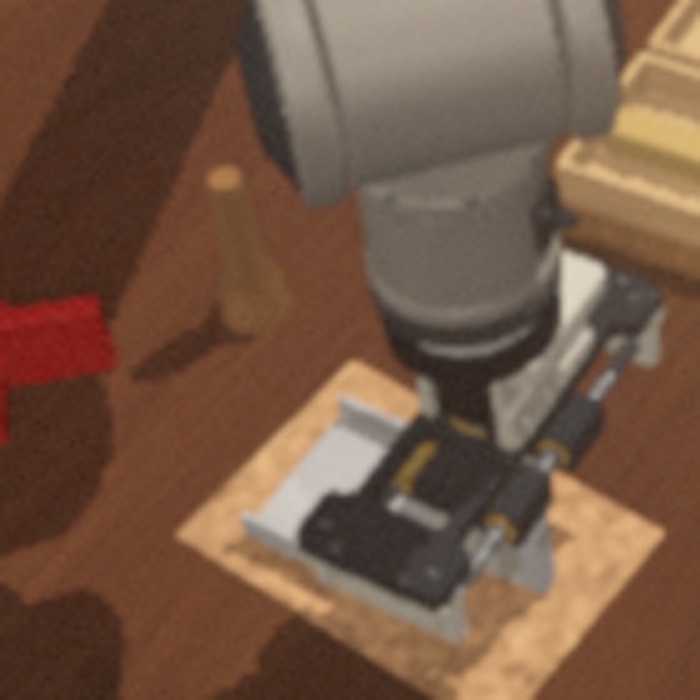

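```bash
python3 -m creep '[{"dx":0,"dy":0.001,"dz":0,"rx":0,"ry":0,"rz":0,"gripper":0},{"dx":0,"dy":0.002,"dz":0,"rx":0,"ry":0,"rz":0,"gripper":0},{"dx":0,"dy":0.003,"dz":0,"rx":0,"ry":0,"rz":0,"gripper":0},{"dx":0,"dy":0.003,"dz":0,"rx":0,"ry":0,"rz":0,"gripper":0}]' 40; python3 go.py
```

```text
time: 31.7
tool_pos: [0.5414, -0.3703, 0.0136]
tool_rot: [-1.571, -0.0, -1.533]
contact_force: [-3.2, 1.5, 7.0]
opening: 0.0118
t 31.70 pos [ 0.5414 -0.3703  0.0136] rpy [-9.000e+01 -2.000e-02 -8.784e+01] F [-3.2  1.5  7. ] op 0.0118 q [-0.716  0.781  1.357 -0.     1.003  0.817]
```

The dish is down with 7 N of contact, at the same height as when I picked it up. I release it and lift away.

```bash
python3 -m creep '[{"dx":0,"dy":0,"dz":0,"rx":0,"ry":0,"rz":0,"gripper":0.2},{"dx":0,"dy":0,"dz":0,"rx":0,"ry":0,"rz":0,"gripper":0.5},{"dx":0,"dy":0,"dz":0,"rx":0,"ry":0,"rz":0,"gripper":0.7},{"dx":0,"dy":0,"dz":0,"rx":0,"ry":0,"rz":0,"gripper":0.7},{"dx":0,"dy":0,"dz":0,"rx":0,"ry":0,"rz":0,"gripper":0.7},{"dx":0,"dy":0,"dz":0,"rx":0,"ry":0,"rz":0,"gripper":0.7},{"dx":0,"dy":-0.03,"dz":0,"rx":0,"ry":0,"rz":0,"gripper":0.7},{"dx":0,"dy":-0.08,"dz":0,"rx":0,"ry":0,"rz":0,"gripper":0.7},{"dx":0,"dy":-0.14,"dz":0,"rx":0,"ry":0,"rz":0,"gripper":0.7},{"dx":0,"dy":-0.2,"dz":0,"rx":0,"ry":0,"rz":0,"gripper":0.7},{"dx":0,"dy":-0.22,"dz":0,"rx":0,"ry":0,"rz":0,"gripper":0.7}]' 40;  python3 go.py .25 -.45 .25 -75
```

```text
time: 33.08
tool_pos: [0.5426, -0.3712, 0.2374]
tool_rot: [-1.566, -0.005, -1.533]
contact_force: [0.2, 0.7, -0.7]
opening: 0.0645
t 33.08 pos [ 0.5426 -0.3712  0.2374] rpy [-89.7   -0.29 -87.84] F [ 0.2  0.7 -0.7] op 0.0645 q [-0.716  0.58   1.089 -0.     1.466  0.817]
dx dy dz rx ry rz [0.0679, -0.0138, -0.2952, -0.0046, -0.2242, 0.0056]
```

```bash
python3 -m creep '[{"dx":0.068,"dy":-0.014,"dz":-0.295,"rx":0,"ry":-0.224,"rz":0,"gripper":0.7},{"dx":0.068,"dy":-0.014,"dz":-0.295,"rx":0,"ry":-0.224,"rz":0,"gripper":0.7},{"dx":0.068,"dy":-0.014,"dz":-0.295,"rx":0,"ry":-0.224,"rz":0,"gripper":0.7},{"dx":0.068,"dy":-0.014,"dz":-0.295,"rx":0,"ry":-0.224,"rz":0,"gripper":0.7},{"dx":0.068,"dy":-0.014,"dz":-0.295,"rx":0,"ry":-0.224,"rz":0,"gripper":0.7},{"dx":0.068,"dy":-0.014,"dz":-0.295,"rx":0,"ry":-0.224,"rz":0,"gripper":0.7},{"dx":0.068,"dy":-0.014,"dz":-0.295,"rx":0,"ry":-0.224,"rz":0,"gripper":0.7},{"dx":0.068,"dy":-0.014,"dz":-0.295,"rx":0,"ry":-0.224,"rz":0,"gripper":0.7}]' 40;  python3 - <<'E'
from h import *
for n in('scene','top'):
    im,d=grab(n,20); cv2.imwrite(f"pics/{n}20.png",cv2.resize(im[:,:,::-1],(800,600),interpolation=cv2.INTER_CUBIC))
E
```

```text
time: 34.08
tool_pos: [0.2504, -0.4488, 0.2462]
tool_rot: [-1.571, 0.001, -1.307]
contact_force: [0.3, -0.7, -0.2]
opening: 0.0644
```

View pics/scene20.png

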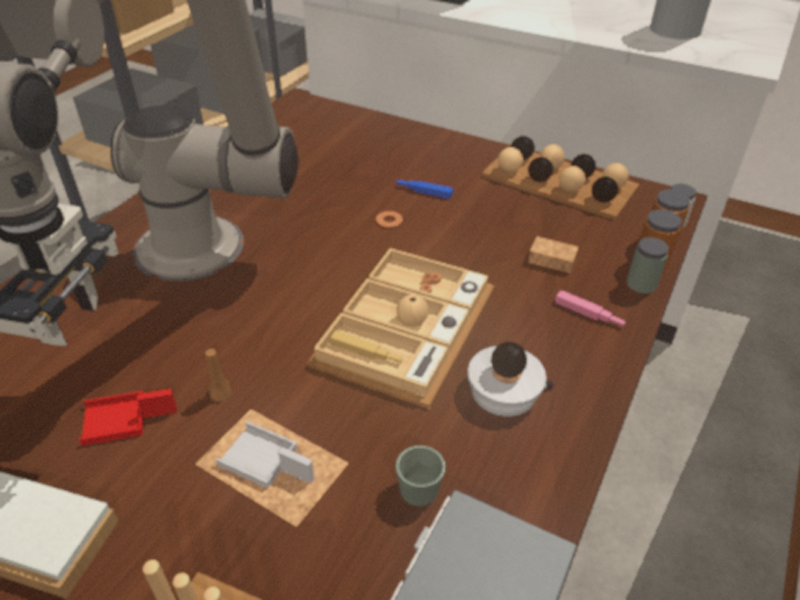

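View pics/top20.png

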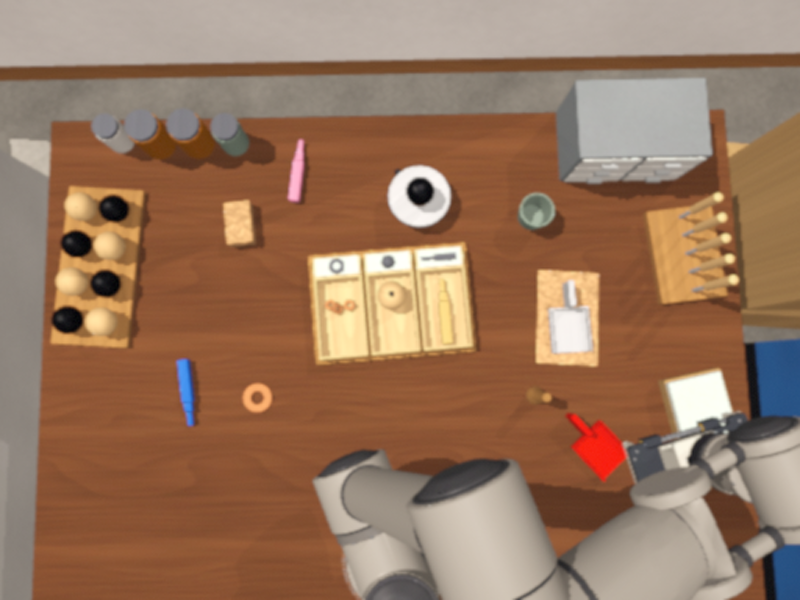

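```bash
python3 - <<'E'
from h import *
im,d=load('top',20); a=im[150:240,190:310]
im2,_=load('scene',20); b=im2[155:245,195:315]
cv2.imwrite('pics/fin.png',cv2.resize(np.hstack([a,b])[:,:,::-1],None,fx=3.3,fy=3.3,interpolation=cv2.INTER_CUBIC))
E
```

```text
(no output)
```

View pics/fin.png

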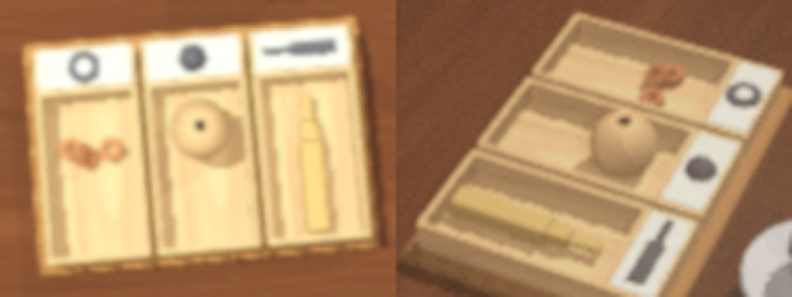

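```bash
python3 - <<'E'
from cell import robot
print(robot.hand_in())
E
```

```text
the job is handed in; nothing more can be done
None
```

I did the job in the order asked and handed it in at about 34 s of the 72 s allowed; no verdict was reported.

- **Burnisher:** it lies flat in the bar-labelled tray, narrow end towards the label. I lowered it until it touched (about 6 N) before letting go.
- **Spacers:** all three are in the ring-labelled tray. One of them seems to lean on another.
- **Dish:** it is empty and upright, back on its cork mat within a few millimetres of where it started.
- **Everything else:** the black ball and the other things look unmoved in the last pictures, and the gripper was clear of everything at hand-in.

**What failed or disagreed**
- **First grasp:** the first attempt at the burnisher shut on air above it, without moving it. The camera depth showed the fingertips 8–16 mm above the reported TCP, not 17 mm below it as stated. I corrected the heights for that and gripped it on the second try.
- **Pressing on the bench:** the fingertips pressed on the bench with about 14 N during that second grasp.
- **Pouring direction:** a trial with the empty gripper ran into joint 5's lower limit. I turned the dish round so its handle faced the robot and poured that way, tilted to about 45°.

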